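# Feed one wheel blank into the centre finder

### The job

Push the feeder's red plunger knob all the way in once, so that a single wheel blank comes out of the magazine, and let the knob spring fully back. Then slide that blank sideways across the board, flat and without picking it up, until it sits fully home in the V of the centre finder, touching both faces. Leave the other blanks in the magazine and everything else where it stands.

Things in the scene. Friction and masses are not known exactly. Their poses are not given: they have to be found in the camera images.
- feeder: Plywood jig board fixed to the bench, 18 mm thick, covering x -135..+145 and y -185..+245 mm of its own frame, with a magazine feeder on it. Origin on the board's underside (bench height), z up, x away from the robot at yaw 0. Behind the magazine (+y side) a steel guide, 60 mm wide and 16 mm high, reaches 84 mm from the magazine's axis; the push bar slides out of it.
- magazine (a point): Point on the board's top on the upright axis of the aluminium magazine, where the bottom blank's underside centre starts; axes parallel to the feeder's. The magazine is a square shaft, 56 x 56 mm outside, 68 mm high, open on top, closed at the back, slotted in front, with a 20 mm high gate at its foot on the -y side; feet 5 mm high reach 43 mm to either side in x.
- outlet (a point): Point on the board's top where the centre of the ejected blank comes to rest (within about 5 mm), 97 mm from the magazine's axis along the feeder's -y axis.
- plunger (a joint): Travel of the spring-return push bar: 0 m fully out, 0.100 m fully in (hard stop; 95 mm or less does not count as all the way). Moves along the feeder's -y axis; needs about 3 N to start and 9 N at full travel; springs back by itself when let go.
- knob_face (a point): Centre of the flat outer (+y) face of the plunger's red round knob, diameter 40 mm, face upright, 30 mm above the board's top; the knob is 14 mm thick and its lower rim is 10 mm above the board. Moves with the plunger; its axes are parallel to the feeder's, push it along -y.
- finder: Centre finder fixed on the board: dark wooden V fence, 18 mm high, two walls at 90 degrees, opening towards its own -x axis (roughly the robot's side). Origin on the board's top surface where the centre of a fully seated blank lies; the bottom of the V is 31 mm beyond it along +x. The V's mouth is about 70 mm wide, at x = -4 mm. Two black clamp knobs behind the V are 34 mm high.
- blade_tip (a point): Front end of the finder's thin steel marking blade, which overhangs the V (a blank passes below it): underside 20 mm, top 22 mm above the board; it covers x -6..+64 and y 0..+18 mm of the finder's frame. This point is at (-6, +9, +21) mm in that frame.
- blank1: The bottom wheel blank in the magazine: plain turned beech disc, diameter 44 mm, 16 mm thick, about 18 g, lying flat. Origin: centre of its underside, z up. This is the one to be fed.
- blank2: Second blank of the stack, same size; origin at the centre of its underside. Drops onto the board inside the magazine when the plunger returns.
- blank3: Third blank of the stack, same size.
- blank4: Top blank of the stack, same size.
- sample_knob: Bystander: small dark turned drawer knob standing on the board, 30 mm across, 34 mm high; origin at its foot.
- pencil: Bystander: red flat carpenter's pencil, 157 x 14 x 7 mm, lying on the board beside the guide; origin underneath, 70 mm from its blunt end, length along its x.
- done_wheel: Bystander: finished wheel, 60 mm across, 18 mm high, with a 12 mm bore, lying on the board; origin underneath its centre.
- mallet: Bystander: turned wooden mallet standing head down on the bench, 88 mm across, 203 mm high; origin at its foot.
- wax_tin: Bystander: yellow tin on the bench, 80 mm across, 45 mm high; origin at its foot.
- tape: Bystander: cardboard roll on the bench, 100 mm across, 45 mm high; origin at its foot.
- oil: Bystander: amber bottle standing on the bench, 60 mm across, 165 mm high; origin at its foot.
- brush: Bystander: flat brush lying on the bench, 200 x 42 x 20 mm, length along its x; origin underneath its middle.
Not all that is in view belongs to the job. Leave any turquoise look-alike of the blank4 alone.

How it is judged:
By the outcome, as a careful person would: the job done as asked, in the order asked, and still so for the second after the job is handed in, with the robot touching nothing.
It also fails if it takes over 59 s, if anything falls off the work surface, if the arm or the gripper's body presses on something with over 40 N, if the wrist force passes 120 N, or if a joint passes its speed limit or range.

### The arm

A 6-joint arm with a two-finger parallel gripper is mounted at the origin on the work surface. World frame = base frame: x ahead of the robot, y to its left, z up, the work surface at z = 0. Lengths are in m, angles in rad, forces in N, time in s.
With the tool pointing down it reaches from about 0.3 to 0.875 m from the base axis. Payload 6.4 kg.
Tool frame: the origin (TCP) lies at the centre of the arm's flange, where the gripper is bolted on; the fingertips stand 173 mm ahead of it and the grasp point (between the pads) lies 155 mm ahead of it; z points along the fingers, x is the direction in which the jaws open and shut, and the axes are right-handed (so a half turn about z gives the same grasp; the last joint's range is limited). The gripper opens to 85 mm and grips with 20 to 120 N. Pads are 22 mm wide; open, the fingers measure 114 mm over their backs; the gripper's body (76 mm by 85 mm) begins 54 mm behind the grasp point. The pads swing forward as they close: fully open they stand 13 mm farther back than shut.
Start: joints at [-1.389, 0.181, 1.607, -0, 1.354, -0.206], TCP at [0.217, -0.532, 0.405] pointing down, gripper open.
Joint ranges: [-2.99, 2.99], [-0.89, 2.07], [0.3, 2.58], [-1.14, 4.28], [0, 2.63], [-3.12, 3.12]. Speed limits (rad/s): [2.57, 2.57, 3.01, 3.14, 3.14, 3.14].

### API

Orientations are given as a unit quaternion [w, x, y, z].
In Python, from bench import ctrl gives the robot as it stands. The module is installed in compiled form; this text tells all that it offers.
- The arm moves only by the tool move_arm, never from a script. Its argument "moves" is a list of rows, each an object of numbers: "gripper": the opening in per cent of the stroke, from 0 (shut) to 100 (fully open); "x", "y", "z": the shift along the tool's x, y, z in cm; "roll": the turn about the tool's z in degrees. In form: [{"gripper": .., "x": .., "y": .., "z": .., "roll": ..}, ...]. A call has 1 to 5 rows; each row shifts and turns the commanded pose from where the row before left it, along the tool's axes as they then stand; what a row does not reach is not made up. A row lasts 1/8 s, in which the tool goes at most 62.5 mm and 10.7 degrees, less where a joint would pass 70% of its speed; a pose out of reach is approached as far as the arm can. A call is refused whole if a number of a shift passes 6.25 or a number of a turn 10.7, either way. A call with a gripper value outside its range is refused whole. The fingers move at their own pace and stop on an object; the grip force is fixed at half the most. Time passes only in rows, so rows that do not move let the fingers close. It gives the time, the measured TCP pose, the force and the opening at its end, in the units of the state.
- ctrl.get_obs(): the state, without advancing time (a new reading comes with each control period).
- ctrl.camera(name): name is "side" or "top" or "wrist"; returns a dict with "img" (480x640x3 uint8, red, green, blue), "fx", "fy", "cx", "cy" (pixels), "world_from_camera" (4x4, takes a point from camera to world coordinates); the wrist camera has in their place "tool_from_camera" (4x4, takes a point from camera to tool coordinates, whose origin is the TCP and whose axes are the tool frame's). Camera axes: x right, y up, looking along -z (the intrinsics and any distortion apply to the point x, -y, -z); pixel columns grow to the right and rows downward; lengths in m; the calibration is good to about 2 mm. A picture is of the moment at which its call begins: read the wrist's pose just before it. There is no depth.
- ctrl.hand_in(): hands the job in, once; it reports no verdict.
The state is a dict: "time_s": time; "q": joint angles; "dq": joint speeds; "joint_efforts": joint torques, N m; "eef_pos": TCP position; "eef_rot": TCP orientation; "wrist_force": force on the tool from outside, world axes, zero at the start; "torque": the same for the moment, N m; "opening": opening from 0.0 (shut) to 1.0 (fully open).
Only numpy, scipy, OpenCV 4.12 (cv2) and the standard library are available. Lean on these libraries where they do the work, as an engineer would, in place of code of your own. Each camera call takes 0.05 s, during which the arm holds its last target. There are 200 camera calls.

## Working session

There is one attempt and no reset: what is moved stays moved. The work goes in short steps, Python scripts to look and compute and a tool call to move; the robot and the scene stay as the last step left them, time stands still between calls to the robot, and variables do not carry over. Pictures are saved under pics/ and viewed, about 8 in all and at most 12, crops included, and the job is handed in when it is done.

Besides the shell and the picture viewer there is one more tool, called after "Call:" by a JSON object that holds its "fn" and its "kwargs", one argument or row to a line. move_arm: Moves the arm, as the interface text tells. Its arguments: {"type":"object","properties":{"moves":{"type":"array","items":{"type":"object","properties":{"gripper":{"type":"number"},"x":{"type":"number"},"y":{"type":"number"},"z":{"type":"number"},"roll":{"type":"number"}}}}},"required":["moves"]}

```bash
mkdir -p pics; cat > h.py <<'E'
import numpy as np, cv2
from bench import ctrl
def save(name,fn):
    c=ctrl.camera(name); cv2.imwrite('pics/'+fn,c['img'][:,:,::-1]); np.savez('pics/'+fn+'.npz',**{k:v for k,v in c.items()}); return c
def ray(c,u,v,z):
    T=np.array(c['world_from_camera']); d=T[:3,:3]@np.array([(u-c['cx'])/c['fx'],-(v-c['cy'])/c['fy'],-1]); o=T[:3,3]
    return o+d*(z-o[2])/d[2]
def proj(c,p):
    T=np.linalg.inv(np.array(c['world_from_camera'])); q=T[:3,:3]@np.array(p)+T[:3,3]
    return c['cx']+c['fx']*q[0]/-q[2], c['cy']+c['fy']*q[1]/q[2]
E
python3 - <<'E'
from h import *
for n in('top','side'):
    c=save(n,n+'0.png'); print(n,c.keys(),c['fx'],c['cx'],c['cy'],np.round(c['world_from_camera'],3))
print(ctrl.get_obs())
E
```

```text
top dict_keys(['img', 'fx', 'fy', 'cx', 'cy', 'world_from_camera']) 490.69245508026654 312.656563041611 241.75477062377547 [[ 0.109  0.973 -0.203  0.222]
 [-0.994  0.107 -0.018  0.004]
 [ 0.004  0.204  0.979  1.419]
 [ 0.     0.     0.     1.   ]]
side dict_keys(['img', 'fx', 'fy', 'cx', 'cy', 'world_from_camera']) 514.3029855552696 317.6783722555691 238.409385340253 [[-0.9    0.239 -0.364  0.09 ]
 [-0.435 -0.516  0.738  0.831]
 [-0.011  0.823  0.568  0.694]
 [ 0.     0.     0.     1.   ]]
{'time_s': 0.1, 'q': array([-1.38927751e+00,  1.81471921e-01,  1.60793003e+00,  6.65564420e-06,
        1.35376644e+00, -2.06315154e-01]), 'dq': array([ 0.00017522, -0.00268503, -0.00387469,  0.00035684, -0.0016727 ,
        0.00030486]), 'joint_efforts': array([ 8.79625486e-05, -4.45873725e+01, -3.52237630e+01, -2.53725229e-04,
        4.14669776e-03,  8.44243544e-06]), 'eef_pos': array([ 0.21742256, -0.53206052,  0.40386046]), 'eef_rot': array([-5.66240801e-04,  8.30115040e-01, -5.57591607e-01, -5.47832227e-04]), 'wrist_force': array([-0.39589296,  0.30418594, -0.0992378 ]), 'torque': array([ 0.03061502, -0.02031095,  0.02992377]), 'opening': 1.0035892812944258}
```

View pics/top0.png

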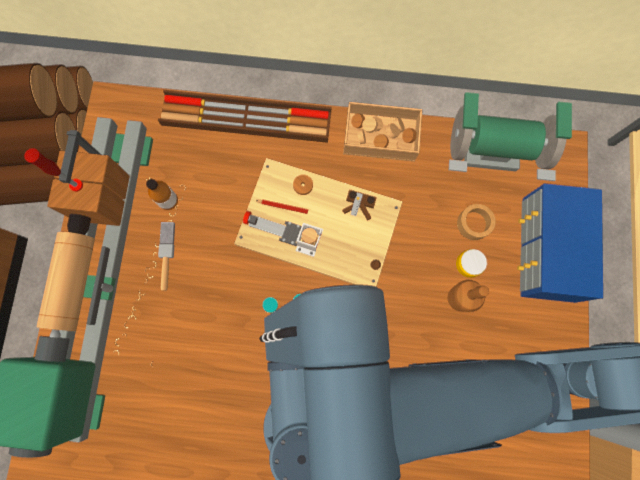

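View pics/side0.png

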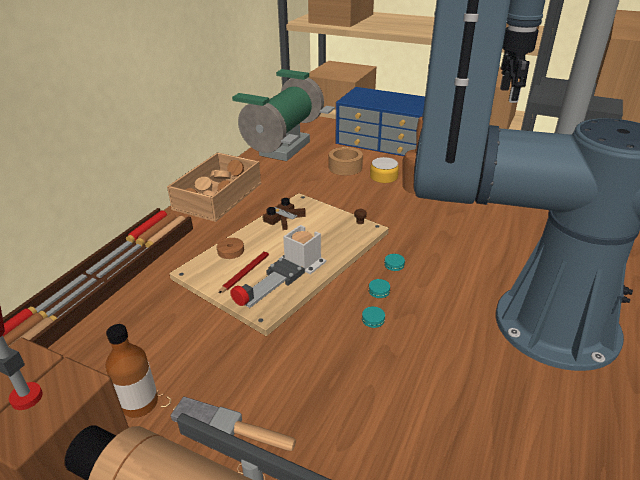

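The top view shows the board with corners near (266,159), (402,202), (375,286) and (236,243). The knob is near (247,217), the magazine near (309,237) and the V finder near (358,203). The side view agrees. I'll enlarge both.

```bash
python3 - <<'E'
import cv2
a=cv2.imread('pics/top0.png')[150:294,225:415]; cv2.imwrite('pics/topc.png',cv2.resize(a,None,fx=4,fy=4,interpolation=cv2.INTER_CUBIC))
a=cv2.imread('pics/side0.png')[185:335,165:395]; cv2.imwrite('pics/sidec.png',cv2.resize(a,None,fx=3.4,fy=3.4,interpolation=cv2.INTER_CUBIC))
E
```

```text
(no output)
```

View pics/topc.png

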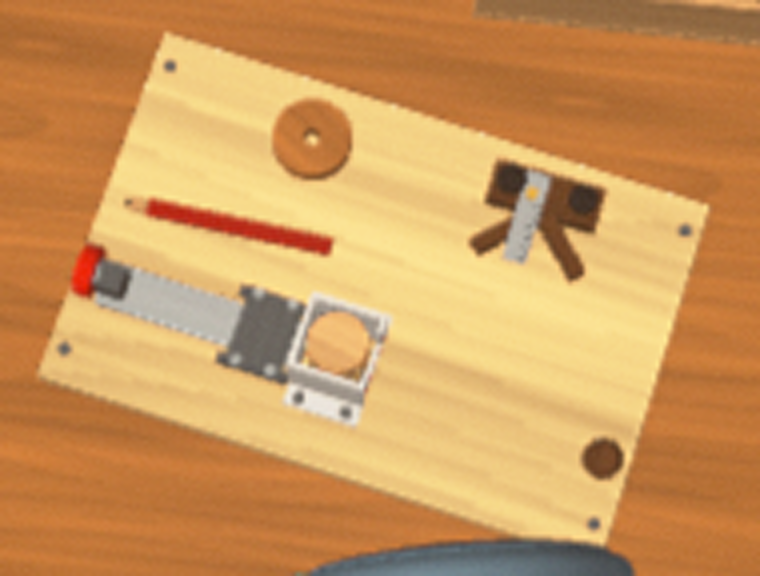

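View pics/sidec.png

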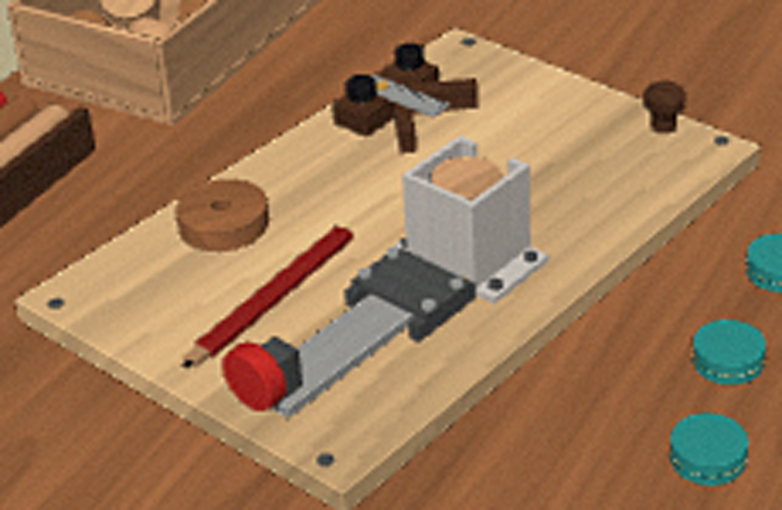

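```bash
cat > m.py <<'E'
from h import *
from scipy.optimize import least_squares
C={n:dict(np.load(f'pics/{n}0.png.npz')) for n in('top','side')}
def px(n,U,V):
    s,ox,oy=dict(top=(4,225,150),side=(3.4,165,185))[n]
    return np.array([(U+.5)/s-.5+ox,(V+.5)/s-.5+oy])
def tri(pts):
    f=lambda p:np.concatenate([np.array(proj(C[n],p))-px(n,*uv) for n,uv in pts.items()])
    r=least_squares(f,[.6,0,.03]); return r.x,np.abs(r.fun).max()
def R(a): return np.array([[np.cos(a),-np.sin(a)],[np.sin(a),np.cos(a)]])
E
python3 - <<'E'
from m import *
co=np.array([[145,245],[145,-185],[-135,-185],[-135,245]])/1e3
uvt=[(165,33),(709,206),(606,545),(38,376)]
uvs=[(17,306),(458,28),(760,148),(345,500)]  # side
uvs=[None,(458,28),(760,148),(345,497)]
uvs[0]=(17,303)
def fit(cams):
    def f(p):
        r=[]
        for n,L in cams:
            for c,uv in zip(co,L):
                w=R(p[2])@c+p[:2]; r+=list(np.array(proj(C[n],[*w,.018]))-px(n,*uv))
        return r
    s=least_squares(f,[.55,0,-.2]); return s.x,np.round(s.fun,1)
for cams in ([('top',uvt)],[('side',uvs)],[('top',uvt),('side',uvs)]): x,f=fit(cams); print(np.round(x,4),f)
np.save('feeder.npy',x)
inf=lambda w:np.round(1e3*R(x[2]).T@(np.array(w[:2])-x[:2]),1)
# knob face centre, blank top
for nm,U,V,z in [('magTL',311,292,.086),('magTR',390,318,.086),('magBL',287,359,.086),('magBR',368,388,.086),('blank4',338,343,.082),('knobTop top',92,247,.060),('pencil tipend',333,246,.025),('wheel',312,138,.036),('sample',603,458,.052),
 ('bladeFL',504,258,.04),('bladeFR',525,263,.04),('bladeBL',532,169,.04),('bladeBR',552,174,.04),('wallL end',478,252,.036),('wallR end',576,280,.036),('clampL',513,181,.052),('clampR',582,200,.052)]:
    w=ray(C['top'],*px('top',U,V),z); print(nm,np.round(w,4),'feeder',inf(w))
for nm,U,V,z in [('knobface',252,378,.048),('bladeF1',446,106,.04),('bladeF2',436,114,.04),('magL',405,178,.086),('magB',470,215,.086),('magR',530,168,.086)]:
    w=ray(C['side'],*px('side',U,V),z); print('side',nm,np.round(w,4),'feeder',inf(w))
E
```

```text
[ 0.5655 -0.0101 -0.2007] [-0.5 -0.7  0.5 -2.2 -0.1  2.7  0.1 -0.1]
[ 0.5586 -0.0058 -0.2133] [-0.8 -0.4 -0.6  0.   1.2 -0.2  0.2  0.1]
[ 0.562  -0.0086 -0.2071] [-0.7 -0.1  0.1 -0.6 -1.1  4.1 -0.6  0.5 -1.1 -1.1 -1.8 -0.7 -0.  -1.5
  0.3 -1.4]
magTL [0.5495 0.0638 0.086 ] feeder [-27.2  68.3]
magTR [0.537 0.007 0.086] feeder [-27.7  10.1]
magBL [0.5   0.075 0.086] feeder [-77.8  69.1]
magBR [0.4858 0.0169 0.086 ] feeder [-79.8   9.3]
blank4 [0.5161 0.0411 0.082 ] feeder [-55.2  39.3]
knobTop top [0.5716 0.2246 0.06  ] feeder [-38.5 230.2]
pencil tipend [0.6008 0.0544 0.025 ] feeder [25.  69.7]
wheel [0.678  0.0785 0.036 ] feeder [ 95.6 109.1]
sample [ 0.4606 -0.1529  0.052 ] feeder [ -69.6 -162. ]
bladeFL [ 0.6014 -0.0706  0.04  ] feeder [ 51.3 -52.5]
bladeFR [ 0.5993 -0.0861  0.04  ] feeder [ 52.4 -68.1]
bladeBL [ 0.6708 -0.0847  0.04  ] feeder [122.1 -52.1]
bladeBR [ 0.6686 -0.0996  0.04  ] feeder [123.  -67.1]
wallL end [ 0.6049 -0.0515  0.036 ] feeder [ 50.8 -33.2]
wallR end [ 0.5918 -0.1244  0.036 ] feeder [  52.9 -107.1]
clampL [ 0.6563 -0.071   0.052 ] feeder [105.1 -41.7]
clampR [ 0.6475 -0.1221  0.052 ] feeder [107.  -93.4]
side knobface [0.5565 0.229  0.048 ] feeder [-54.3 231.4]
side bladeF1 [ 0.5978 -0.0819  0.04  ] feeder [ 50.1 -64.4]
side bladeF2 [ 0.5992 -0.0697  0.04  ] feeder [ 49.  -52.1]
side magL [0.5461 0.0666 0.086 ] feeder [-31.   70.3]
side magB [0.492  0.0845 0.086 ] feeder [-87.7  76.7]
side magR [0.481  0.0244 0.086 ] feeder [-86.   15.6]
```

Magazine axis is at about (0.515, 0.040), the outlet at (0.495, -0.055), the knob face at (0.556, 0.229) and the finder origin at (0.604, -0.088). Feeder yaw is about -0.205. These agree with the given sizes to a few mm. The top view's lower right board corner is hidden by the arm. I'll move over the board and refine with the wrist camera.

Call:
{"fn": "move_arm", "kwargs": {
  "moves": [
    {"x": -4.1, "y": -4.2, "gripper": 0},
    {"x": -4.1, "y": -4.2},
    {"x": -4.1, "y": -4.2},
    {"x": -4.1, "y": -4.2},
    {"x": -4.1, "y": -4.2}
  ]
}}

```text
validation failed for argument at $.mo...
```

Call:
{"fn": "move_arm", "kwargs": {
  "moves": [
    {"x": -4.1, "y": -4.2},
    {"x": -4.1, "y": -4.2},
    {"x": -4.1, "y": -4.2},
    {"x": -4.1, "y": -4.2},
    {"x": -4.1, "y": -4.2}
  ]
}}

```text
validation failed for argument at $.mo...
```

Call:
{"fn": "move_arm", "kwargs": {
  "moves": [
    {"x": 0, "y": 0},
    {"roll": -10},
    {"roll": -10},
    {"roll": -10}
  ]
}}

```text
validation failed for argument at $.mo...
```

Call:
{"fn": "move_arm", "kwargs": {
  "moves": [
    {"roll": -10},
    {"roll": -10},
    {"roll": -6},
    {"roll": 0}
  ]
}}

```text
validation failed for argument at $.mo...
```

```bash
cat >> h.py <<'E'
def wrist(fn):
    from scipy.spatial.transform import Rotation as Ro
    o=ctrl.get_obs(); c=ctrl.camera('wrist'); q=o['eef_rot']; T=np.eye(4); T[:3,:3]=Ro.from_quat([*q[1:],q[0]]).as_matrix(); T[:3,3]=o['eef_pos']
    c['world_from_camera']=T@np.array(c['tool_from_camera']); cv2.imwrite('pics/'+fn,c['img'][:,:,::-1]); np.savez('pics/'+fn+'.npz',**c); return c,o
E
python3 - <<'E'
from h import *
c,o=wrist('w1.png'); print({k:c[k] for k in c if k!='img'},o['eef_pos'],o['time_s'],o['eef_rot'])
E
```

```text
{'fx': 361.1838310629005, 'fy': 361.1838310629005, 'cx': 315.36492923719624, 'cy': 244.96389102620813, 'tool_from_camera': array([[ 9.99999918e-01,  1.26350542e-04,  3.85632277e-04,
        -1.17036060e-03],
       [ 2.35652412e-04, -9.54453882e-01, -2.98358394e-01,
        -7.65674442e-02],
       [ 3.30370479e-04,  2.98358460e-01, -9.54453833e-01,
         3.19501853e-02],
       [ 0.00000000e+00,  0.00000000e+00,  0.00000000e+00,
         1.00000000e+00]]), 'world_from_camera': array([[ 0.37796433,  0.88353235,  0.27661085,  0.28785192],
       [-0.92581827,  0.36130361,  0.11099657, -0.50197105],
       [-0.00187144, -0.29804412,  0.95455026,  0.37193732],
       [ 0.        ,  0.        ,  0.        ,  1.        ]])} [ 0.21742256 -0.53206052  0.40386046] 0.1 [-5.66240801e-04  8.30115040e-01 -5.57591607e-01 -5.47832227e-04]
```

View pics/w1.png

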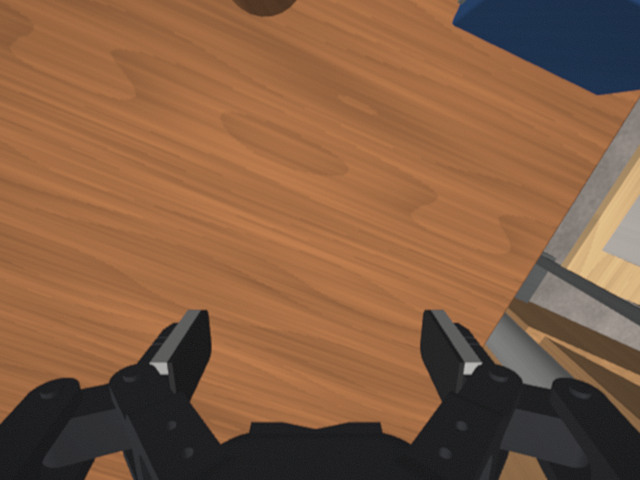

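That picture is from the start pose, because the moves were refused: every row needs all five fields.

Call:
{"fn": "move_arm", "kwargs": {
  "moves": [
    {"x": -4.1, "y": -4.2, "z": 0, "roll": 0, "gripper": 0},
    {"x": -4.1, "y": -4.2, "z": 0, "roll": 0, "gripper": 0},
    {"x": -4.1, "y": -4.2, "z": 0, "roll": 0, "gripper": 0},
    {"x": -4.1, "y": -4.2, "z": 0, "roll": 0, "gripper": 0},
    {"x": -4.1, "y": -4.2, "z": 0, "roll": 0, "gripper": 0}
  ]
}}

```text
time_s: 0.78
eef_pos: [0.3346, -0.2613, 0.4046]
eef_rot: [-0.0, 0.83, -0.558, 0.0]
wrist_force: [1.1, -0.2, 0.5]
opening: -0.0
```

Call:
{"fn": "move_arm", "kwargs": {
  "moves": [
    {"x": -4.1, "y": -4.2, "z": 0, "roll": 0, "gripper": 0},
    {"x": -4.1, "y": -4.2, "z": 0, "roll": 0, "gripper": 0},
    {"x": -4.1, "y": -4.2, "z": 0, "roll": 0, "gripper": 0},
    {"x": -4.1, "y": -4.2, "z": 0, "roll": 0, "gripper": 0},
    {"x": 0, "y": 0, "z": 0, "roll": -10, "gripper": 0}
  ]
}}

```text
time_s: 1.4
eef_pos: [0.4285, -0.0439, 0.4045]
eef_rot: [-0.0, 0.878, -0.479, -0.0]
wrist_force: [0.3, -0.3, 0.5]
opening: 0.0
```

Call:
{"fn": "move_arm", "kwargs": {
  "moves": [
    {"x": 0, "y": 0, "z": 0, "roll": -10, "gripper": 0},
    {"x": 0, "y": 0, "z": 0, "roll": -10, "gripper": 0},
    {"x": 0, "y": 0, "z": 0, "roll": -10, "gripper": 0},
    {"x": 0, "y": 0, "z": 0, "roll": -10, "gripper": 0},
    {"x": 0, "y": 0, "z": 0, "roll": -6, "gripper": 0}
  ]
}}

```text
time_s: 2.02
eef_pos: [0.4277, -0.0477, 0.4045]
eef_rot: [-0.0, 0.995, -0.101, -0.0]
wrist_force: [0.5, -0.1, 0.7]
opening: 0.004
```

```bash
python3 - <<'E'
from h import *
c,o=wrist('w2.png'); print(o['eef_pos'],o['time_s'],o['eef_rot'],o['opening'],o['wrist_force'])
E
```

```text
[ 0.42771968 -0.04770881  0.4044722 ] 2.025 [-5.73315591e-05  9.94936568e-01 -1.00504592e-01 -2.21353804e-04] 0.0037897078543232764 [ 0.510501   -0.12995356  0.71545207]
```

View pics/w2.png

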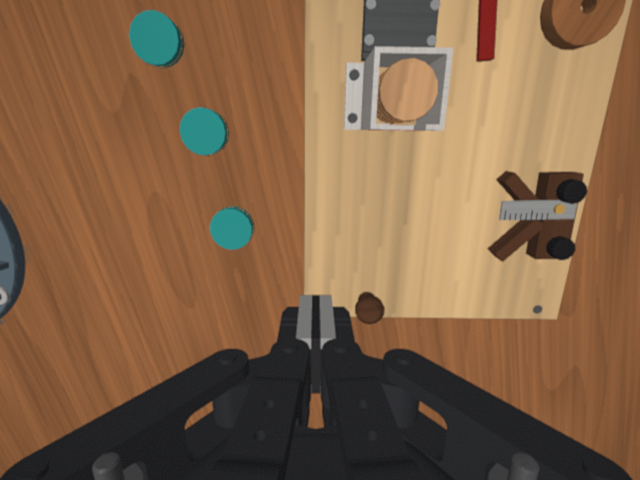

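The wrist picture shows the feeder almost axis-aligned. Magazine rim corners are at (371,47), (453,48) and (444,130). The blade front is at (501,202)–(500,221) and the blank4 centre at (409,89).

```bash
python3 - <<'E'
from h import *
c=dict(np.load('pics/w2.png.npz'))
for nm,u,v,z in [('magTL',371,47,.086),('magTR',453,48,.086),('magBR',444,130,.086),('blank4',409,89,.082),('bFT',501,202,.04),('bFB',500,221,.04),('bBT',576,200,.04),('bBB',576,219,.04),('wallT',498,177,.036),('wallB',488,249,.036),('clT',572,190,.052),('clB',561,248,.052),('boardBL',305,318,.018),('boardBR',557,319,.018),('boardTL',306,0,.018),('sample',370,308,.05)]:
    print(nm,np.round(1e3*ray(c,u,v,z)))
E
```

```text
magTL [493.  77.  86.]
magTR [550.  65.  86.]
magBR [538.  10.  86.]
blank4 [517.  44.  82.]
bFT [599. -67.  40.]
bFB [597. -85.  40.]
bBT [667. -79.  40.]
bBB [668. -97.  40.]
wallT [600. -44.  36.]
wallB [ 586. -113.   36.]
clT [656. -65.  52.]
clB [ 646. -118.   52.]
boardBL [ 392. -160.   18.]
boardBR [ 663. -217.   18.]
boardTL [456. 135.  18.]
sample [ 462. -145.   50.]
```

Call:
{"fn": "move_arm", "kwargs": {
  "moves": [
    {"x": 4.0, "y": -4.2, "z": 0, "roll": 0, "gripper": 0},
    {"x": 4.0, "y": -4.2, "z": 0, "roll": 0, "gripper": 0},
    {"x": 4.0, "y": -4.2, "z": 0, "roll": 0, "gripper": 0},
    {"x": 0, "y": 0, "z": 0, "roll": 0, "gripper": 0}
  ]
}}

```text
time_s: 2.58
eef_pos: [0.573, 0.053, 0.403]
eef_rot: [-0.0, 0.995, -0.102, -0.001]
wrist_force: [-0.1, -0.2, -0.6]
opening: -0.003
```

```bash
python3 - <<'E'
from h import *
c,o=wrist('w3.png'); print(o['eef_pos'],o['time_s'],o['eef_rot'],o['opening'],o['wrist_force'])
E
```

```text
[0.57297236 0.0530496  0.40298831] 2.575 [-2.95816702e-04  9.94787666e-01 -1.01962922e-01 -9.87066276e-04] -0.0025664404942782313 [-0.12361784 -0.16170558 -0.61469718]
```

View pics/w3.png

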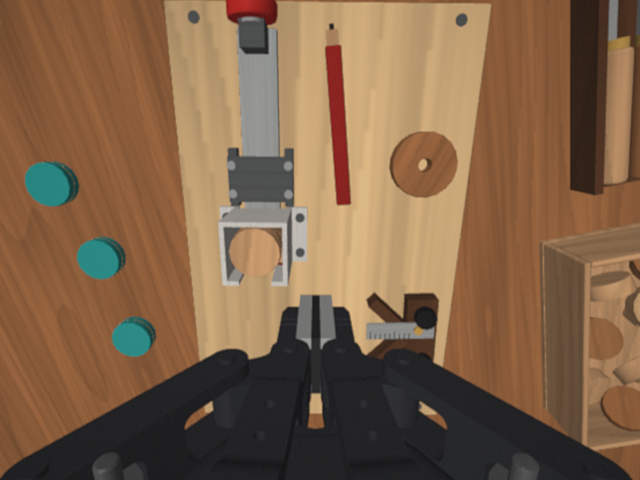

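The wrist picture shows the knob at (252,10), the bar running straight down to the magazine at (255,247), and the board's far corners at (165,2) and (490,4).

```bash
python3 - <<'E'
from h import *
c=dict(np.load('pics/w3.png.npz'))
for nm,u,v,z in [('magTL',220,208,.086),('magTR',292,210,.086),('magBR',288,285,.086),('magBL',222,282,.086),('blank4',255,252,.082),('knobL',227,10,.048),('knobR',277,10,.048),('boardTL',165,2,.018),('boardTR',490,4,.018),('guideL',228,149,.034),('guideR',294,149,.034),('bladeFT',367,323,.04),('bladeFB',366,339,.04)]:
    print(nm,np.round(1e3*ray(c,u,v,z)))
print(ctrl.get_obs()['eef_pos'])
E
```

```text
magTL [501.  88.  86.]
magTR [557.  75.  86.]
magBR [539.  12.  86.]
magBL [485.  26.  86.]
blank4 [518.  45.  82.]
knobL [539. 232.  48.]
knobR [577. 224.  48.]
boardTL [484. 258.  18.]
boardTR [753. 201.  18.]
guideL [507. 131.  34.]
guideR [566. 119.  34.]
bladeFT [601. -65.  40.]
bladeFB [597. -83.  40.]
[0.5716887  0.05210116 0.4032334 ]
```

Call:
{"fn": "move_arm", "kwargs": {
  "moves": [
    {"x": -1.25, "y": -5.4, "z": 0, "roll": 0, "gripper": 0},
    {"x": -1.25, "y": -5.4, "z": 0, "roll": 0, "gripper": 0},
    {"x": -1.25, "y": -5.4, "z": 0, "roll": 0, "gripper": 0},
    {"x": -1.25, "y": -5.4, "z": 0, "roll": 0, "gripper": 0},
    {"x": 0, "y": 0, "z": 4.0, "roll": 0, "gripper": 0}
  ]
}}

```text
time_s: 3.25
eef_pos: [0.566, 0.2758, 0.3685]
eef_rot: [-0.002, 0.995, -0.101, 0.004]
wrist_force: [0.1, -1.7, -0.8]
opening: 0.0
```

Call:
{"fn": "move_arm", "kwargs": {
  "moves": [
    {"x": 0, "y": 0, "z": 4.5, "roll": 0, "gripper": 0},
    {"x": 0, "y": 0, "z": 4.0, "roll": 0, "gripper": 0},
    {"x": 0, "y": 0, "z": 3.5, "roll": 0, "gripper": 0},
    {"x": 0, "y": 0, "z": 3.2, "roll": 0, "gripper": 0},
    {"x": 0, "y": 0, "z": 0, "roll": 0, "gripper": 0}
  ]
}}

```text
time_s: 3.88
eef_pos: [0.5644, 0.2713, 0.2103]
eef_rot: [0.001, 0.995, -0.103, -0.003]
wrist_force: [-0.2, 0.0, 0.3]
opening: -0.002
```

```bash
python3 - <<'E'
from h import *
c=ctrl.camera('side'); print(ctrl.get_obs()['eef_pos'])
a=c['img'][170:320,190:390,::-1]; cv2.imwrite('pics/s2.png',cv2.resize(a,None,fx=4,fy=4,interpolation=cv2.INTER_CUBIC))
E
```

```text
[0.56558032 0.27178573 0.21240384]
```

View pics/s2.png

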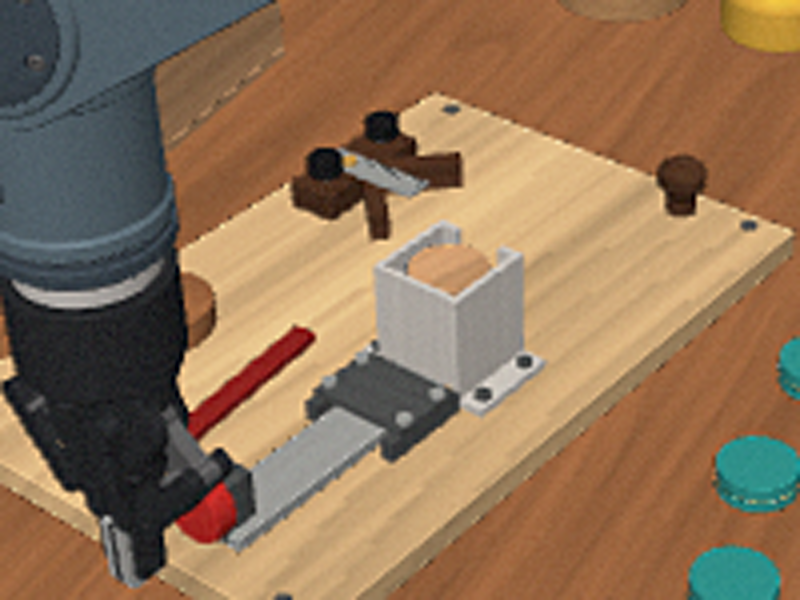

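The fingers stand just outside the knob and are centred on it. Now the push.

Call:
{"fn": "move_arm", "kwargs": {
  "moves": [
    {"x": 0, "y": 0.8, "z": 0, "roll": 0, "gripper": 0},
    {"x": 0, "y": 0.8, "z": 0, "roll": 0, "gripper": 0},
    {"x": 0, "y": 0.8, "z": 0, "roll": 0, "gripper": 0},
    {"x": 0, "y": 0.8, "z": 0, "roll": 0, "gripper": 0},
    {"x": 0, "y": 0.8, "z": 0, "roll": 0, "gripper": 0}
  ]
}}

```text
time_s: 4.55
eef_pos: [0.5582, 0.2336, 0.2134]
eef_rot: [-0.001, 0.995, -0.103, 0.001]
wrist_force: [0.6, 5.4, 4.5]
opening: 0.003
```

Call:
{"fn": "move_arm", "kwargs": {
  "moves": [
    {"x": 0, "y": 0.8, "z": 0, "roll": 0, "gripper": 0},
    {"x": 0, "y": 0.8, "z": 0, "roll": 0, "gripper": 0},
    {"x": 0, "y": 0.8, "z": 0, "roll": 0, "gripper": 0},
    {"x": 0, "y": 0.8, "z": 0, "roll": 0, "gripper": 0},
    {"x": 0, "y": 0.8, "z": 0, "roll": 0, "gripper": 0}
  ]
}}

```text
time_s: 5.18
eef_pos: [0.5499, 0.1949, 0.2134]
eef_rot: [-0.001, 0.995, -0.103, 0.0]
wrist_force: [-1.3, 7.4, 4.9]
opening: -0.003
```

Call:
{"fn": "move_arm", "kwargs": {
  "moves": [
    {"x": 0, "y": 0.8, "z": 0, "roll": 0, "gripper": 0},
    {"x": 0, "y": 0.8, "z": 0, "roll": 0, "gripper": 0},
    {"x": 0, "y": 0.8, "z": 0, "roll": 0, "gripper": 0},
    {"x": 0, "y": 0.8, "z": 0, "roll": 0, "gripper": 0},
    {"x": 0, "y": 0.8, "z": 0, "roll": 0, "gripper": 0}
  ]
}}

```text
time_s: 5.8
eef_pos: [0.5415, 0.1561, 0.2134]
eef_rot: [-0.001, 0.995, -0.103, 0.0]
wrist_force: [-2.3, 10.2, 5.4]
opening: -0.005
```

Call:
{"fn": "move_arm", "kwargs": {
  "moves": [
    {"x": 0, "y": 0.4, "z": 0, "roll": 0, "gripper": 0},
    {"x": 0, "y": 0, "z": 0, "roll": 0, "gripper": 0}
  ]
}}

```text
time_s: 6.05
eef_pos: [0.5407, 0.152, 0.2133]
eef_rot: [-0.001, 0.995, -0.103, 0.0]
wrist_force: [-2.0, 8.9, 5.5]
opening: 0.001
```

Call:
{"fn": "move_arm", "kwargs": {
  "moves": [
    {"x": 0, "y": 0.3, "z": 0, "roll": 0, "gripper": 0},
    {"x": 0, "y": 0, "z": 0, "roll": 0, "gripper": 0}
  ]
}}

```text
time_s: 6.3
eef_pos: [0.5401, 0.1492, 0.2133]
eef_rot: [-0.001, 0.995, -0.103, 0.0]
wrist_force: [-0.8, 8.5, 5.3]
opening: -0.001
```

Call:
{"fn": "move_arm", "kwargs": {
  "moves": [
    {"x": 0, "y": 0.3, "z": 0, "roll": 0, "gripper": 0},
    {"x": 0, "y": 0, "z": 0, "roll": 0, "gripper": 0}
  ]
}}

```text
time_s: 6.55
eef_pos: [0.5395, 0.1467, 0.2133]
eef_rot: [-0.002, 0.995, -0.103, 0.0]
wrist_force: [-1.0, 10.4, 5.0]
opening: 0.001
```

Call:
{"fn": "move_arm", "kwargs": {
  "moves": [
    {"x": 0, "y": 0.3, "z": 0, "roll": 0, "gripper": 0},
    {"x": 0, "y": 0, "z": 0, "roll": 0, "gripper": 0}
  ]
}}

```text
time_s: 6.8
eef_pos: [0.5392, 0.1457, 0.2135]
eef_rot: [-0.004, 0.995, -0.103, 0.001]
wrist_force: [2.8, 23.5, 2.4]
opening: -0.0
```

Call:
{"fn": "move_arm", "kwargs": {
  "moves": [
    {"x": 0, "y": 0.2, "z": 0, "roll": 0, "gripper": 0},
    {"x": 0, "y": 0, "z": 0, "roll": 0, "gripper": 0}
  ]
}}

```text
time_s: 7.05
eef_pos: [0.5389, 0.1451, 0.2135]
eef_rot: [-0.005, 0.995, -0.103, 0.002]
wrist_force: [4.1, 31.7, -1.0]
opening: -0.001
```

The hard stop is clear: force went from 10 to 24 to 32 N with almost no travel. Next I let the knob spring back and check.

Call:
{"fn": "move_arm", "kwargs": {
  "moves": [
    {"x": 0, "y": -1.5, "z": 0, "roll": 0, "gripper": 0},
    {"x": 0, "y": -2.0, "z": 0, "roll": 0, "gripper": 0},
    {"x": 0, "y": -2.0, "z": 0, "roll": 0, "gripper": 0},
    {"x": 0, "y": -2.0, "z": 0, "roll": 0, "gripper": 0},
    {"x": 0, "y": -2.0, "z": 0, "roll": 0, "gripper": 0}
  ]
}}

```text
time_s: 7.68
eef_pos: [0.5583, 0.2345, 0.2123]
eef_rot: [0.0, 0.995, -0.103, -0.0]
wrist_force: [0.0, -0.2, 0.1]
opening: 0.002
```

Call:
{"fn": "move_arm", "kwargs": {
  "moves": [
    {"x": 0, "y": -2.0, "z": 0, "roll": 0, "gripper": 0},
    {"x": 0, "y": -2.0, "z": 0, "roll": 0, "gripper": 0},
    {"x": 0, "y": 0, "z": -5, "roll": 0, "gripper": 0},
    {"x": 0, "y": 0, "z": -5, "roll": 0, "gripper": 0},
    {"x": 0, "y": 3.0, "z": -5, "roll": 0, "gripper": 0}
  ]
}}

```text
time_s: 8.3
eef_pos: [0.5601, 0.2448, 0.3641]
eef_rot: [-0.0, 0.995, -0.101, 0.0]
wrist_force: [0.4, 0.4, -0.6]
opening: -0.004
```

Call:
{"fn": "move_arm", "kwargs": {
  "moves": [
    {"x": -2.3, "y": 5.8, "z": 0, "roll": 0, "gripper": 0},
    {"x": -2.3, "y": 5.8, "z": 0, "roll": 0, "gripper": 0},
    {"x": -2.3, "y": 5.8, "z": 0, "roll": 0, "gripper": 0},
    {"x": -2.3, "y": 5.8, "z": 0, "roll": 0, "gripper": 0},
    {"x": 0, "y": 0, "z": 0, "roll": 0, "gripper": 0}
  ]
}}

```text
time_s: 8.93
eef_pos: [0.4212, 0.0328, 0.3627]
eef_rot: [0.0, 0.994, -0.105, -0.0]
wrist_force: [0.7, 0.3, 0.2]
opening: -0.001
```

```bash
python3 - <<'E'
from h import *
s=save('side','s3.png'); a=s['img'][170:320,170:390,::-1]; a=cv2.resize(a,(800,545),interpolation=cv2.INTER_CUBIC)
c,o=wrist('w4.png'); print(o['eef_pos'],o['eef_rot'],o['time_s'])
b=np.zeros((600,800,3),np.uint8); b[:330,:480]=cv2.resize(a,(480,330)); b[:270,480:]=0
b=np.vstack([cv2.resize(a,(800,545))[150:450],cv2.resize(c['img'][:,:,::-1],(400,300)).repeat(1,0) if 0 else np.hstack([cv2.resize(c['img'][:,:,::-1],(400,300)),np.zeros((300,400,3),np.uint8)])])
cv2.imwrite('pics/c4.png',b)
E
```

```text
[0.42231832 0.03394819 0.36310918] [ 3.60562267e-05  9.94518193e-01 -1.04562903e-01  4.01310230e-04] 8.975
```

View pics/c4.png

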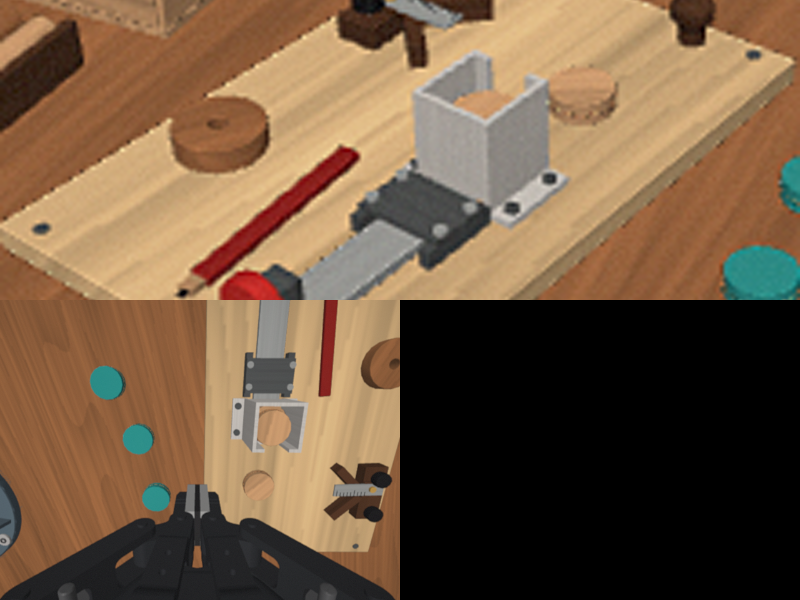

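The blank is out, at about (413,295) in the full wrist image, and the knob is back out. I'll compute positions and check the knob numerically against the first side picture.

```bash
python3 - <<'E'
from h import *
c=dict(np.load('pics/w4.png.npz')); g=cv2.cvtColor(c['img'],cv2.COLOR_RGB2GRAY)
for x0,y0 in((370,250),):
    h=cv2.HoughCircles(cv2.GaussianBlur(cv2.resize(g[y0:y0+100,x0:x0+100],None,fx=4,fy=4,interpolation=cv2.INTER_CUBIC),(5,5),1.5),cv2.HOUGH_GRADIENT,1,200,param1=60,param2=15,minRadius=75,maxRadius=130)
    for a in h[0]: u,v=a[0]/4+x0,a[1]/4+y0; print(u,v,a[2]/4,ray(c,u,v,.034), 'pxR expected',.022*c['fx']/(c['world_from_camera'][2,3]-.034))
for nm,u,v,z in [('bFT',534,296,.04),('bFB',533,315,.04)]: print(nm,ray(c,u,v,z))
for f in('side0','s3'):
    im=dict(np.load(f'pics/{f}.png.npz'))['img'][250:330,165:300].astype(int)
    m=(im[...,0]>170)&(im[...,1]<60); v,u=np.nonzero(m); print(f,m.sum(),u.mean()+165,v.mean()+250)
E
```

```text
411.875 295.875 24.1 [ 0.49400949 -0.04623309  0.034     ] pxR expected 26.73978155133681
bFT [ 0.59842917 -0.0656981   0.04      ]
bFB [ 0.59695508 -0.08452682  0.04      ]
side0 73 241.08219178082192 291.24657534246575
s3 75 241.17333333333335 291.38666666666666
```

```bash
python3 - <<'E'
import cv2
a=cv2.imread('pics/w4.png')[240:390,370:640]; cv2.imwrite('pics/w4c.png',cv2.resize(a,(800,444),interpolation=cv2.INTER_CUBIC))
E
```

```text
(no output)
```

View pics/w4c.png

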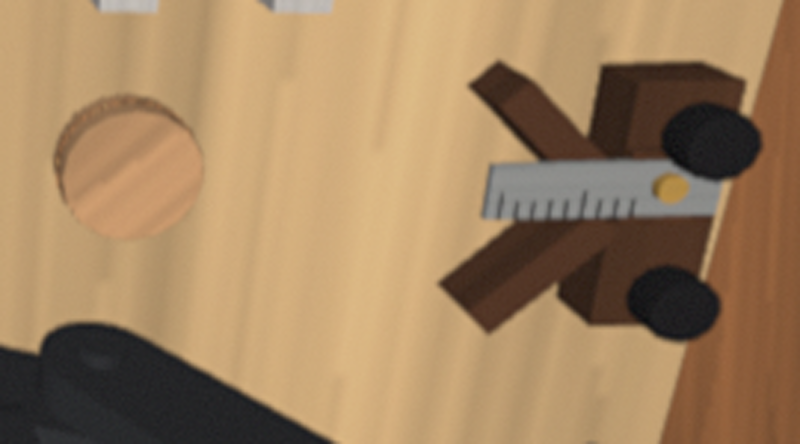

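```bash
python3 - <<'E'
from h import *
c=dict(np.load('pics/w4.png.npz'))
P=lambda U,V,z:ray(c,U/2.963+370,V/2.963+240,z)[:2]
b=P(133,170,.034); f1=P(491,164,.04); f2=P(484,218,.04); w1=P(470,84,.036); w2=P(440,285,.036); k1=P(712,142,.052);k2=P(673,303,.052)
print('blank',b,'blade',f1,f2,np.linalg.norm(f1-f2),'walls',w1,w2,np.linalg.norm(w1-w2),k1,k2)
for p,q in((f1,f2),(w1,w2),(k1,k2)): d=p-q; print('yaw',np.arctan2(-d[0],d[1]))
for yaw in(-.15,-.19):
    R=np.array([[np.cos(yaw),-np.sin(yaw)],[np.sin(yaw),np.cos(yaw)]])
    print(yaw,'O blade',(f1+f2)/2-R@[-.006,.009],'O walls',(w1+w2)/2-R@[-.004,0])
print(ctrl.get_obs()['eef_pos'])
E
```

```text
blank [ 0.49647624 -0.04827537] blade [ 0.599927   -0.06537331] [ 0.59730724 -0.08314203] 0.01796080257450616 walls [ 0.59687515 -0.04022874] [ 0.58523385 -0.10668656] 0.06746970919774825 [ 0.65484719 -0.06428681] [ 0.64501927 -0.11564632]
yaw -0.14638207766273742
yaw -0.17340886972626698
yaw -0.18906978027214563
-0.15 O blade [ 0.6032048  -0.08405324] O walls [ 0.59500958 -0.0740554 ]
-0.19 O blade [ 0.60280942 -0.08422886] O walls [ 0.59498252 -0.07421309]
[0.42297099 0.03478378 0.36324488]
```

The blank is at (0.496, -0.048). The finder origin is (0.603, -0.085); blade and wall ends agree once the wall points are taken at board height, and the top view gives (0.604, -0.088). Knob pixels match the start picture, so it is fully back. The push goes in direction -19°, 113 mm. I'll roll -83° so that tool y is the push direction.

Call:
{"fn": "move_arm", "kwargs": {
  "moves": [
    {"x": 0, "y": 0, "z": 0, "roll": -10.4, "gripper": 25},
    {"x": 0, "y": 0, "z": 0, "roll": -10.4, "gripper": 25},
    {"x": 0, "y": 0, "z": 0, "roll": -10.4, "gripper": 25},
    {"x": 0, "y": 0, "z": 0, "roll": -10.4, "gripper": 25},
    {"x": 0, "y": 0, "z": 0, "roll": -10.4, "gripper": 25}
  ]
}}

```text
time_s: 9.65
eef_pos: [0.4236, 0.0365, 0.3628]
eef_rot: [-0.0, 0.938, 0.348, 0.0]
wrist_force: [-0.4, -0.3, 0.2]
opening: 0.248
```

Call:
{"fn": "move_arm", "kwargs": {
  "moves": [
    {"x": 0, "y": 0, "z": 0, "roll": -10.4, "gripper": 25},
    {"x": 0, "y": 0, "z": 0, "roll": -10.4, "gripper": 25},
    {"x": 0, "y": 0, "z": 0, "roll": -10.4, "gripper": 25},
    {"x": -5.4, "y": 2, "z": 0, "roll": 0, "gripper": 25},
    {"x": 0, "y": 0, "z": 0, "roll": 0, "gripper": 25}
  ]
}}

```text
time_s: 10.28
eef_pos: [0.4257, -0.0238, 0.3631]
eef_rot: [0.001, 0.813, 0.583, 0.0]
wrist_force: [-0.7, 0.4, 0.9]
opening: 0.254
```

```bash
python3 - <<'E'
from h import *
c=dict(np.load('pics/w4.png.npz')); print('turq',ray(c,250,317,.016)) 
o=ctrl.get_obs(); print(o['eef_pos'],o['eef_rot'],o['q'],o['opening'])
q=o['eef_rot'];a=2*np.arctan2(q[2],q[1]); ty=np.array([np.sin(a),-np.cos(a)]); tx=np.array([np.cos(a),np.sin(a)])
print('x ang',np.degrees(a),'ty',ty)
b=np.array([.4965,-.0483]); O=np.array([.603,-.085])
u=(O-b)/np.linalg.norm(O-b); print('push ang',np.degrees(np.arctan2(*u[::-1])))
s=b-u*.055-o['eef_pos'][:2]; print('to start tx,ty cm',100*s@tx,100*s@ty)
E
```

```text
turq [ 0.34011914 -0.0452363   0.016     ]
[ 0.42571752 -0.02384904  0.36305595] [5.06093787e-04 8.12529348e-01 5.82920065e-01 2.29635549e-05] [-3.35686205e-01 -1.22368754e-01  2.00616420e+00 -5.72562157e-04
  1.25694282e+00 -1.58014560e+00] 0.25394732459049807
x ang 71.31238580792471 ty [ 0.94727956 -0.32040822]
push ang -19.013999310579674
to start tx,ty cm -0.01693032943240913 1.9885981466653646
```

Call:
{"fn": "move_arm", "kwargs": {
  "moves": [
    {"x": 0, "y": 2, "z": 3, "roll": 0, "gripper": 25},
    {"x": 0, "y": 0, "z": 4.5, "roll": 0, "gripper": 25},
    {"x": 0, "y": 0, "z": 4.5, "roll": 0, "gripper": 25},
    {"x": 0, "y": 0, "z": 4.0, "roll": 0, "gripper": 25},
    {"x": 0, "y": 0, "z": 0, "roll": 0, "gripper": 25}
  ]
}}

```text
time_s: 10.9
eef_pos: [0.4423, -0.0269, 0.1999]
eef_rot: [-0.003, 0.812, 0.584, -0.002]
wrist_force: [-0.6, -0.3, 0.4]
opening: 0.252
```

```bash
python3 - <<'E'
from h import *
s=save('side','s5.png'); a=s['img'][170:320,200:420,::-1]; t=save('top','t5.png')['img'][180:290,270:420,::-1]
cv2.imwrite('pics/c5.png',np.vstack([cv2.resize(a,(440,300),interpolation=cv2.INTER_CUBIC)[:, :],cv2.resize(t,(440,300),interpolation=cv2.INTER_CUBIC)]))
print(ctrl.get_obs()['eef_pos'])
E
```

```text
[ 0.44416404 -0.02801035  0.2032824 ]
```

View pics/c5.png

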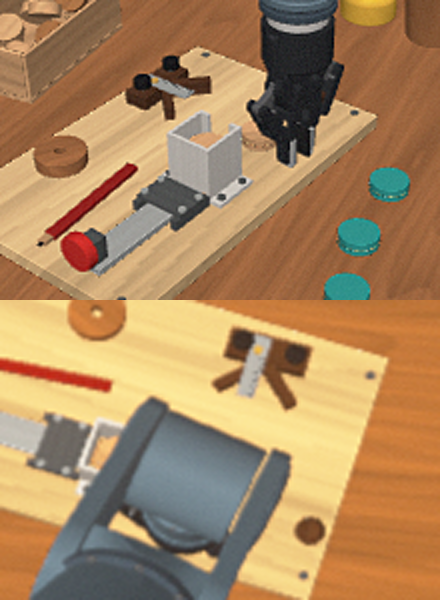

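The side view shows the fingers behind the blank, and the top view shows the finder untouched. The fingertips are slightly high, so I lower them 9 mm.

Call:
{"fn": "move_arm", "kwargs": {
  "moves": [
    {"x": 0, "y": 0, "z": 0.9, "roll": 0, "gripper": 25},
    {"x": -0.1, "y": 0, "z": 0, "roll": 0, "gripper": 25},
    {"x": 0, "y": 0, "z": 0, "roll": 0, "gripper": 25}
  ]
}}

```text
time_s: 11.38
eef_pos: [0.4433, -0.03, 0.1944]
eef_rot: [0.001, 0.812, 0.584, 0.0]
wrist_force: [0.2, -0.2, -0.5]
opening: 0.251
```

```bash
python3 - <<'E'
from h import *
o=ctrl.get_obs(); print(o['eef_pos'],o['wrist_force'])
q=o['eef_rot'];a=2*np.arctan2(q[2],q[1]); ty=np.array([np.sin(a),-np.cos(a)]); tx=np.array([np.cos(a),np.sin(a)])
for n,p in(('blank',[.4965,-.0483]),('O',[.603,-.085])): s=np.array(p)-o['eef_pos'][:2]; print(n,100*s@tx,100*s@ty)
E
```

```text
[ 0.44330948 -0.03002055  0.19436736] [ 0.18589948 -0.20041635 -0.49016875]
blank -0.036460316297924455 5.624265772973597
O -0.11896117952335494 16.888571948125577
```

Call:
{"fn": "move_arm", "kwargs": {
  "moves": [
    {"x": 0, "y": 0.8, "z": 0, "roll": 0, "gripper": 25},
    {"x": 0, "y": 0.8, "z": 0, "roll": 0, "gripper": 25},
    {"x": 0, "y": 0.6, "z": 0, "roll": 0, "gripper": 25},
    {"x": 0, "y": 0.6, "z": 0, "roll": 0, "gripper": 25},
    {"x": 0, "y": 0.8, "z": 0, "roll": 0, "gripper": 25}
  ]
}}

```text
time_s: 12.0
eef_pos: [0.4775, -0.0414, 0.1935]
eef_rot: [-0.0, 0.812, 0.584, -0.0]
wrist_force: [-0.4, 0.1, 0.0]
opening: 0.25
```

Call:
{"fn": "move_arm", "kwargs": {
  "moves": [
    {"x": 0, "y": 0.8, "z": 0, "roll": 0, "gripper": 25},
    {"x": 0, "y": 0.8, "z": 0, "roll": 0, "gripper": 25},
    {"x": 0, "y": 0.8, "z": 0, "roll": 0, "gripper": 25},
    {"x": 0, "y": 0.8, "z": 0, "roll": 0, "gripper": 25},
    {"x": 0, "y": 0.8, "z": 0, "roll": 0, "gripper": 25}
  ]
}}

```text
time_s: 12.62
eef_pos: [0.5156, -0.0542, 0.1937]
eef_rot: [-0.0, 0.812, 0.584, -0.0]
wrist_force: [0.7, -0.5, 0.1]
opening: 0.254
```

Call:
{"fn": "move_arm", "kwargs": {
  "moves": [
    {"x": 0, "y": 0.8, "z": 0, "roll": 0, "gripper": 25},
    {"x": 0, "y": 0.8, "z": 0, "roll": 0, "gripper": 25},
    {"x": 0, "y": 0.8, "z": 0, "roll": 0, "gripper": 25},
    {"x": 0, "y": 0.8, "z": 0, "roll": 0, "gripper": 25},
    {"x": 0, "y": 0, "z": 0, "roll": 0, "gripper": 25}
  ]
}}

```text
time_s: 13.25
eef_pos: [0.546, -0.0645, 0.1938]
eef_rot: [0.0, 0.812, 0.584, 0.0]
wrist_force: [0.1, -0.1, -0.3]
opening: 0.249
```

```bash
python3 - <<'E'
from h import *
o=ctrl.get_obs(); print(o['eef_pos'],o['wrist_force'])
s=save('side','s6.png')['img']; 
a=cv2.resize(s[185:245,235:325],(800,533),interpolation=cv2.INTER_CUBIC)
g=cv2.cvtColor(s,cv2.COLOR_RGB2HSV)[190:245:2,235:325:3]
for r in g: print(' '.join(f'{h:02d}{sa//16:x}{v//16:x}' for h,sa,v in r))
E
```

```text
[ 0.54599228 -0.06454559  0.19377894] [ 0.10827128 -0.08202129 -0.32233605]
1368 1577 1378 1378 1578 1376 1399 129a 1299 1299 1399 1399 1299 1299 1299 1399 1299 1299 129a 129a 1299 9002 9012 15012 11622 10022 11321 15021 12011 15002
1477 1477 1478 1378 1579 1288 139a 1299 1299 1299 1299 1399 1299 1299 1299 1299 1299 12a9 129a 1299 129a 10041 9432 9741 12012 12012 1512 15622 7012 11522
1377 1478 1578 1478 1577 129a 119a 129a 1299 139a 1299 1399 1299 1399 13a9 1399 1299 129a 1299 129a 138a 11531 11012 13531 7512 17422 13502 10821 10502 12022
1478 1578 1478 1577 129a 1299 1299 1399 129a 1299 1399 1199 1299 1299 1399 1299 149a 129a 1299 1298 186f 11414 12013 12812 0002 9003 11522 13522 10732 9022
1478 1478 147a 139a 139a 1399 1299 119a 129a 1299 1299 1399 1399 1399 1199 139a 16511 10581 1394 186e 166e 16006 12812 17422 9022 13012 13812 13332 15822 10521
1578 1466 1388 139a 1199 129a 129a 129a 1399 1398 1398 1399 1399 1399 1399 13a8 12031 14641 1866 176d 1548 1506 11122 9932 11522 11412 13502 14012 16822 10502
1479 1378 119a 1299 1399 1299 139a 1399 1199 1198 1298 1199 12a9 1299 139a 129a
[... 2608 characters left out ...]
176c 186e 176d 186d 176e 196e 174d 180a 1918 1519 1019 2009 154c 146d 176e 186e 186e 151b 17408 176c
11a9 167b 176e 176d 176d 186e 186d 176c 186c 166d 186d 176d 176d 186e 196e 196e 143c 181a 171d 2009 1429 148d 147d 147d 147d 157d 130b 1319 1509 176c
12a9 1298 148a 186e 176e 176d 186c 186c 176d 176d 176d 186d 186e 185e 196e 195e 175d 121b 210a 161c 145d 147d 147d 147d 147d 260d 1919 1619 1309 176c
1299 1399 1299 176e 176d 176c 166c 176d 176e 176d 176d 186e 186e 196e 195e 176d 164d 131b 111b 171a 151a 000d 147d 147d 260d 1919 1519 2009 1309 176d
13a9 1299 1299 176d 166c 176c 166d 176e 166d 176d 186e 186e 196e 195e 176d 186e 186e 121b 181b 181b 131a 161a 190c 180d 1619 1119 1819 1419 3009 176d
```

The blank is being carried in the cradle and is now at the V's mouth. On with the push, watching the force.

Call:
{"fn": "move_arm", "kwargs": {
  "moves": [
    {"x": 0, "y": 0.6, "z": 0, "roll": 0, "gripper": 25},
    {"x": 0, "y": 0.6, "z": 0, "roll": 0, "gripper": 25},
    {"x": 0, "y": 0.5, "z": 0, "roll": 0, "gripper": 25},
    {"x": 0, "y": 0, "z": 0, "roll": 0, "gripper": 25}
  ]
}}

```text
time_s: 13.8
eef_pos: [0.562, -0.0699, 0.1938]
eef_rot: [0.0, 0.812, 0.584, 0.0]
wrist_force: [0.5, -0.2, 0.3]
opening: 0.25
```

Call:
{"fn": "move_arm", "kwargs": {
  "moves": [
    {"x": 0, "y": 0.3, "z": 0, "roll": 0, "gripper": 25},
    {"x": 0, "y": 0, "z": 0, "roll": 0, "gripper": 25}
  ]
}}

```text
time_s: 14.05
eef_pos: [0.5645, -0.0707, 0.1937]
eef_rot: [0.0, 0.812, 0.584, 0.0]
wrist_force: [0.3, -0.1, -0.2]
opening: 0.251
```

Call:
{"fn": "move_arm", "kwargs": {
  "moves": [
    {"x": 0, "y": 0.3, "z": 0, "roll": 0, "gripper": 25},
    {"x": 0, "y": 0, "z": 0, "roll": 0, "gripper": 25}
  ]
}}

```text
time_s: 14.3
eef_pos: [0.5674, -0.0717, 0.1938]
eef_rot: [0.0, 0.812, 0.584, 0.0]
wrist_force: [0.2, 0.1, 0.3]
opening: 0.251
```

Call:
{"fn": "move_arm", "kwargs": {
  "moves": [
    {"x": 0, "y": 0.2, "z": 0, "roll": 0, "gripper": 25},
    {"x": 0, "y": 0, "z": 0, "roll": 0, "gripper": 25}
  ]
}}

```text
time_s: 14.55
eef_pos: [0.5692, -0.0723, 0.1937]
eef_rot: [0.0, 0.812, 0.584, 0.0]
wrist_force: [0.3, -0.3, 1.3]
opening: 0.25
```

Call:
{"fn": "move_arm", "kwargs": {
  "moves": [
    {"x": 0, "y": 0.2, "z": 0, "roll": 0, "gripper": 25},
    {"x": 0, "y": 0, "z": 0, "roll": 0, "gripper": 25}
  ]
}}

```text
time_s: 14.8
eef_pos: [0.5711, -0.073, 0.1937]
eef_rot: [0.0, 0.812, 0.584, 0.0]
wrist_force: [-0.1, -0.6, -0.3]
opening: 0.252
```

Call:
{"fn": "move_arm", "kwargs": {
  "moves": [
    {"x": 0, "y": 0.2, "z": 0, "roll": 0, "gripper": 25},
    {"x": 0, "y": 0, "z": 0, "roll": 0, "gripper": 25}
  ]
}}

```text
time_s: 15.05
eef_pos: [0.5729, -0.0735, 0.1936]
eef_rot: [-0.0, 0.812, 0.584, -0.0]
wrist_force: [-1.6, -0.0, 0.8]
opening: 0.252
```

Call:
{"fn": "move_arm", "kwargs": {
  "moves": [
    {"x": 0, "y": 0.1, "z": 0, "roll": 0, "gripper": 25},
    {"x": 0, "y": 0, "z": 0, "roll": 0, "gripper": 25}
  ]
}}

```text
time_s: 15.3
eef_pos: [0.5735, -0.0737, 0.1935]
eef_rot: [-0.001, 0.812, 0.584, -0.0]
wrist_force: [-3.7, 0.5, 1.7]
opening: 0.247
```

Call:
{"fn": "move_arm", "kwargs": {
  "moves": [
    {"x": 0, "y": 0.1, "z": 0, "roll": 0, "gripper": 25},
    {"x": 0, "y": 0, "z": 0, "roll": 0, "gripper": 25}
  ]
}}

```text
time_s: 15.55
eef_pos: [0.574, -0.0739, 0.1934]
eef_rot: [-0.001, 0.812, 0.584, -0.001]
wrist_force: [-5.3, -0.3, 3.2]
opening: 0.25
```

Call:
{"fn": "move_arm", "kwargs": {
  "moves": [
    {"x": 0, "y": 0.1, "z": 0, "roll": 0, "gripper": 25},
    {"x": 0, "y": 0, "z": 0, "roll": 0, "gripper": 25}
  ]
}}

```text
time_s: 15.8
eef_pos: [0.5744, -0.0741, 0.1931]
eef_rot: [-0.002, 0.812, 0.584, -0.002]
wrist_force: [-8.5, 0.4, 5.2]
opening: 0.248
```

Force builds along the V axis: 8.4 N axial against 1.1 N lateral in the finder frame. That only fits contact on both faces. I'll back off, raise and clear the view.

Call:
{"fn": "move_arm", "kwargs": {
  "moves": [
    {"x": 0, "y": -0.4, "z": 0, "roll": 0, "gripper": 25},
    {"x": 0, "y": -1.0, "z": 0, "roll": 0, "gripper": 25},
    {"x": 0, "y": -3.0, "z": 0, "roll": 0, "gripper": 25},
    {"x": 0, "y": -3.0, "z": -2.0, "roll": 0, "gripper": 25},
    {"x": 0, "y": 0, "z": -5.0, "roll": 0, "gripper": 25}
  ]
}}

```text
time_s: 16.42
eef_pos: [0.5021, -0.0495, 0.2614]
eef_rot: [-0.003, 0.812, 0.584, -0.002]
wrist_force: [1.3, -1.0, 0.2]
opening: 0.251
```

Call:
{"fn": "move_arm", "kwargs": {
  "moves": [
    {"x": 0, "y": 0, "z": -5.0, "roll": 0, "gripper": 25},
    {"x": 0, "y": 0, "z": -5.0, "roll": 0, "gripper": 25},
    {"x": 0, "y": 0, "z": -5.0, "roll": 0, "gripper": 25},
    {"x": -4.0, "y": -4.0, "z": 0, "roll": 0, "gripper": 25},
    {"x": -5.0, "y": -3.0, "z": 0, "roll": 0, "gripper": 25}
  ]
}}

```text
time_s: 17.05
eef_pos: [0.4093, -0.1135, 0.4144]
eef_rot: [0.001, 0.811, 0.585, 0.001]
wrist_force: [-0.7, -1.1, -1.0]
opening: 0.251
```

Call:
{"fn": "move_arm", "kwargs": {
  "moves": [
    {"x": -5.0, "y": -2.0, "z": 0, "roll": 0, "gripper": 25},
    {"x": -5.0, "y": 0, "z": 0, "roll": 0, "gripper": 25},
    {"x": -5.0, "y": 0, "z": 0, "roll": 0, "gripper": 25},
    {"x": -5.0, "y": 0, "z": 0, "roll": 0, "gripper": 25},
    {"x": 0, "y": 0, "z": 0, "roll": 0, "gripper": 25}
  ]
}}

```text
time_s: 17.68
eef_pos: [0.3266, -0.2993, 0.4138]
eef_rot: [0.001, 0.813, 0.582, -0.0]
wrist_force: [0.8, 0.6, 0.1]
opening: 0.25
```

```bash
python3 - <<'E'
from h import *
s=save('side','s7.png')['img'][180:330,180:380,::-1]; t=save('top','t7.png')['img']
z=lambda a,w,h:cv2.resize(a,(w,h),interpolation=cv2.INTER_CUBIC)
s2=dict(np.load('pics/s7.png.npz'))['img'][190:245,230:310,::-1]
t2=t[180:235,325:405,::-1]; tt=t[150:294,225:415,::-1]
cv2.imwrite('pics/c7.png',np.vstack([np.hstack([z(s2,400,275),z(t2,400,275)]),np.hstack([z(s,400,300),z(tt,400,300)])]))
o=ctrl.get_obs(); print(o['eef_pos'],o['time_s'])
E
```

```text
[ 0.32761032 -0.29687594  0.41345116] 17.775
```

View pics/c7.png

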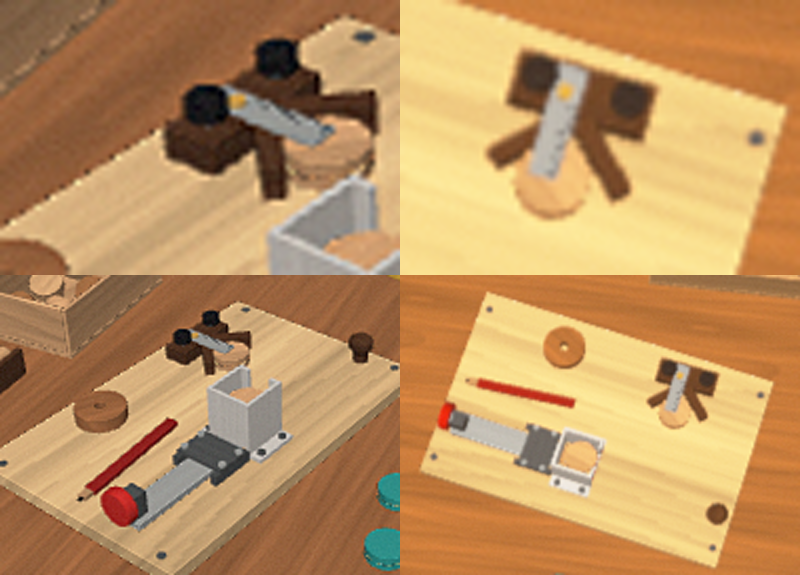

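The blank sits in the V under the blade, the knob is out, and everything else is in place. I can't judge full seating by eye at this resolution, so I measure it: fit the blank's silhouette in the difference images, relative to the finder.

```bash
cat > fit.py <<'E'
import sys
from h import *
from scipy.optimize import minimize
def cyl(c,x,y):
    t=np.linspace(0,2*np.pi,60); P=[proj(c,[x+.022*np.cos(a),y+.022*np.sin(a),z]) for z in(.018,.034) for a in t]
    return cv2.convexHull(np.array(P,np.float32))
def fit(n,a,b):
    c0=dict(np.load(f'pics/{a}.png.npz')); c1=dict(np.load(f'pics/{b}.png.npz'))
    d=np.abs(cv2.GaussianBlur(c1['img'],(3,3),.6).astype(int)-cv2.GaussianBlur(c0['img'],(3,3),.6)).sum(2).astype(np.float32)
    u,v=map(int,proj(c1,[.603,-.085,.03])); S=8; box=d[v-20:v+20,u-20:u+20]
    D=cv2.resize(box,None,fx=S,fy=S,interpolation=cv2.INTER_CUBIC); best=[]
    for th in(30,50):
        M=D>th; r=[]
        for x in np.arange(.588,.612,.001):
            for y in np.arange(-.1,-.07,.001):
                h=(cyl(c1,x,y).reshape(-1,2)-[u-20,v-20]+.5)*S
                m=cv2.fillConvexPoly(np.zeros(M.shape,np.uint8),h.astype(np.int32),1)>0
                r.append(((m&M).sum()-(M&~m).sum()*1.0-.3*(m&~M).sum(),x,y))
        r.sort(reverse=True); print(n,th,M.sum()/S/S,'mean best',np.round(np.mean(r[:5],0),4))
E
python3 - <<'E'
from fit import *
fit('top','top0','t7'); fit('side','side0','s7')
E
```

```text
top 30 115.125 mean best [ 5.07692e+03  5.99800e-01 -8.36000e-02]
top 50 83.84375 mean best [ 2.9748e+03  6.0020e-01 -8.3800e-02]
side 30 341.796875 mean best [ 2.267e+03  6.006e-01 -8.480e-02]
side 50 290.546875 mean best [ 2.20694e+03  6.00600e-01 -8.48000e-02]
```

It fits at (0.600, -0.084), 2–4 mm short of the nominal seat, which is about the measuring error. To be sure, I'll do a finishing push with shut fingers straight along the V axis (roll -8.4°).

Call:
{"fn": "move_arm", "kwargs": {
  "moves": [
    {"x": 0, "y": 0, "z": 0, "roll": -8.4, "gripper": 0},
    {"x": 4.3, "y": 2.7, "z": 0, "roll": 0, "gripper": 0},
    {"x": 4.3, "y": 2.7, "z": 0, "roll": 0, "gripper": 0},
    {"x": 4.3, "y": 2.7, "z": 0, "roll": 0, "gripper": 0},
    {"x": 4.3, "y": 2.7, "z": 0, "roll": 0, "gripper": 0}
  ]
}}

```text
time_s: 18.4
eef_pos: [0.4654, -0.1436, 0.4139]
eef_rot: [0.0, 0.766, 0.642, 0.0]
wrist_force: [0.3, -1.2, -0.2]
opening: -0.001
```

Call:
{"fn": "move_arm", "kwargs": {
  "moves": [
    {"x": 4.3, "y": 2.7, "z": 0, "roll": 0, "gripper": 0},
    {"x": 4.3, "y": 2.7, "z": 0, "roll": 0, "gripper": 0},
    {"x": 0, "y": 0, "z": 5.0, "roll": 0, "gripper": 0},
    {"x": 0, "y": 0, "z": 5.0, "roll": 0, "gripper": 0},
    {"x": 0, "y": 0, "z": 0, "roll": 0, "gripper": 0}
  ]
}}

```text
time_s: 19.02
eef_pos: [0.5309, -0.0692, 0.3099]
eef_rot: [-0.004, 0.766, 0.642, -0.002]
wrist_force: [-0.2, 0.5, 1.1]
opening: 0.001
```

```bash
cat > st.py <<'E'
from h import *
o=ctrl.get_obs(); print(o['eef_pos'],o['wrist_force'],o['time_s'])
q=o['eef_rot'];a=2*np.arctan2(q[2],q[1]); ty=np.array([np.sin(a),-np.cos(a)]); tx=np.array([np.cos(a),np.sin(a)])
for n,p in(('blank',[.6005,-.0842]),('O',[.603,-.085])): s=np.array(p)-o['eef_pos'][:2]; print(n,100*s@tx,100*s@ty,np.degrees(a))
E
python3 st.py
```

```text
[ 0.53090591 -0.06924902  0.30992984] [-0.20864279  0.47076565  1.07087851] 19.025
blank -0.25859299083037945 7.113495805263727 79.95728715047318
O -0.2937716621603492 7.373615894998172 79.95728715047318
```

Call:
{"fn": "move_arm", "kwargs": {
  "moves": [
    {"x": -0.25, "y": 0, "z": 4.0, "roll": 0, "gripper": 0},
    {"x": 0, "y": 0, "z": 4.0, "roll": 0, "gripper": 0},
    {"x": 0, "y": 0, "z": 3.2, "roll": 0, "gripper": 0},
    {"x": 0, "y": 0, "z": 0, "roll": 0, "gripper": 0}
  ]
}}

```text
time_s: 19.52
eef_pos: [0.5323, -0.0736, 0.2018]
eef_rot: [-0.001, 0.767, 0.642, -0.0]
wrist_force: [-0.1, 0.0, -0.5]
opening: -0.001
```

```bash
python3 st.py
```

```text
[ 0.53228111 -0.07355806  0.20179955] [-0.0639155   0.01628371 -0.45348622] 19.525
blank 0.15403874673170082 6.902676679143639 79.85510777597229
O 0.11932402055418345 7.162859091666887 79.85510777597229
```

Call:
{"fn": "move_arm", "kwargs": {
  "moves": [
    {"x": 0, "y": 0.8, "z": 0, "roll": 0, "gripper": 0},
    {"x": 0, "y": 0.8, "z": 0, "roll": 0, "gripper": 0},
    {"x": 0, "y": 0.8, "z": 0, "roll": 0, "gripper": 0},
    {"x": 0, "y": 0.6, "z": 0, "roll": 0, "gripper": 0},
    {"x": 0, "y": 0, "z": 0, "roll": 0, "gripper": 0}
  ]
}}

```text
time_s: 20.15
eef_pos: [0.5625, -0.0797, 0.2018]
eef_rot: [0.0, 0.767, 0.642, 0.0]
wrist_force: [-0.5, 0.3, 0.2]
opening: 0.001
```

```bash
python3 st.py
```

```text
[ 0.56249753 -0.07967657  0.20182747] [-0.48017323  0.30878319  0.16200865] 20.15
blank 0.2263848595570898 3.820371919607186 79.82080349212455
O 0.1918259167090356 4.0805750699901555 79.82080349212455
```

Call:
{"fn": "move_arm", "kwargs": {
  "moves": [
    {"x": 0.2, "y": 0, "z": 0.6, "roll": 0, "gripper": 0},
    {"x": 0, "y": 0.2, "z": 0, "roll": 0, "gripper": 0},
    {"x": 0, "y": 0, "z": 0, "roll": 0, "gripper": 0}
  ]
}}

```text
time_s: 20.52
eef_pos: [0.5643, -0.0779, 0.1955]
eef_rot: [-0.0, 0.767, 0.642, -0.0]
wrist_force: [-0.1, -0.3, -0.5]
opening: -0.002
```

Call:
{"fn": "move_arm", "kwargs": {
  "moves": [
    {"x": 0, "y": 0.2, "z": 0, "roll": 0, "gripper": 0},
    {"x": 0, "y": 0, "z": 0, "roll": 0, "gripper": 0}
  ]
}}

```text
time_s: 20.78
eef_pos: [0.5665, -0.0783, 0.1959]
eef_rot: [0.0, 0.767, 0.642, 0.0]
wrist_force: [0.3, -0.3, 0.1]
opening: 0.002
```

Call:
{"fn": "move_arm", "kwargs": {
  "moves": [
    {"x": 0, "y": 0.2, "z": 0, "roll": 0, "gripper": 0},
    {"x": 0, "y": 0, "z": 0, "roll": 0, "gripper": 0}
  ]
}}

```text
time_s: 21.02
eef_pos: [0.5684, -0.0787, 0.1958]
eef_rot: [0.0, 0.767, 0.642, 0.0]
wrist_force: [-0.5, 0.1, 0.3]
opening: 0.001
```

Call:
{"fn": "move_arm", "kwargs": {
  "moves": [
    {"x": 0, "y": 0.1, "z": 0, "roll": 0, "gripper": 0},
    {"x": 0, "y": 0, "z": 0, "roll": 0, "gripper": 0}
  ]
}}

```text
time_s: 21.28
eef_pos: [0.5691, -0.0788, 0.1956]
eef_rot: [-0.0, 0.767, 0.642, -0.0]
wrist_force: [-1.8, -0.1, 0.6]
opening: 0.0
```

Call:
{"fn": "move_arm", "kwargs": {
  "moves": [
    {"x": 0, "y": 0.15, "z": 0, "roll": 0, "gripper": 0},
    {"x": 0, "y": 0, "z": 0, "roll": 0, "gripper": 0}
  ]
}}

```text
time_s: 21.52
eef_pos: [0.5698, -0.0789, 0.1953]
eef_rot: [-0.001, 0.767, 0.642, -0.001]
wrist_force: [-6.9, 0.4, 2.9]
opening: 0.004
```

Call:
{"fn": "move_arm", "kwargs": {
  "moves": [
    {"x": 0, "y": 0.15, "z": 0, "roll": 0, "gripper": 0},
    {"x": 0, "y": 0, "z": 0, "roll": 0, "gripper": 0}
  ]
}}

```text
time_s: 21.78
eef_pos: [0.5704, -0.0791, 0.1949]
eef_rot: [-0.003, 0.767, 0.642, -0.002]
wrist_force: [-10.7, -0.3, 6.3]
opening: 0.003
```

Call:
{"fn": "move_arm", "kwargs": {
  "moves": [
    {"x": 0, "y": 0.1, "z": 0, "roll": 0, "gripper": 0},
    {"x": 0, "y": 0, "z": 0, "roll": 0, "gripper": 0}
  ]
}}

```text
time_s: 22.02
eef_pos: [0.5709, -0.0792, 0.1949]
eef_rot: [-0.003, 0.767, 0.642, -0.003]
wrist_force: [-13.8, 0.2, 9.3]
opening: -0.002
```

Call:
{"fn": "move_arm", "kwargs": {
  "moves": [
    {"x": 0.2, "y": 0, "z": 0, "roll": 0, "gripper": 0},
    {"x": 0, "y": 0, "z": 0, "roll": 0, "gripper": 0}
  ]
}}

```text
time_s: 22.28
eef_pos: [0.571, -0.0776, 0.1943]
eef_rot: [-0.003, 0.767, 0.642, -0.003]
wrist_force: [-12.4, -3.1, 6.0]
opening: -0.003
```

Call:
{"fn": "move_arm", "kwargs": {
  "moves": [
    {"x": -0.4, "y": 0, "z": 0, "roll": 0, "gripper": 0},
    {"x": 0, "y": 0, "z": 0, "roll": 0, "gripper": 0}
  ]
}}

```text
time_s: 22.52
eef_pos: [0.5712, -0.0816, 0.1945]
eef_rot: [-0.002, 0.767, 0.642, -0.002]
wrist_force: [-6.7, -1.4, 0.9]
opening: 0.001
```

Call:
{"fn": "move_arm", "kwargs": {
  "moves": [
    {"x": 0.2, "y": 0, "z": 0, "roll": 0, "gripper": 0},
    {"x": 0, "y": 0, "z": 0, "roll": 0, "gripper": 0}
  ]
}}

```text
time_s: 22.78
eef_pos: [0.5711, -0.0795, 0.1943]
eef_rot: [-0.003, 0.767, 0.642, -0.003]
wrist_force: [-10.0, -3.4, 2.8]
opening: 0.0
```

Call:
{"fn": "move_arm", "kwargs": {
  "moves": [
    {"x": 0, "y": 0.1, "z": 0, "roll": 0, "gripper": 0},
    {"x": 0, "y": 0, "z": 0, "roll": 0, "gripper": 0}
  ]
}}

```text
time_s: 23.02
eef_pos: [0.5715, -0.0796, 0.1943]
eef_rot: [-0.004, 0.767, 0.642, -0.003]
wrist_force: [-14.0, -2.2, 5.4]
opening: 0.002
```

Call:
{"fn": "move_arm", "kwargs": {
  "moves": [
    {"x": -0.4, "y": 0, "z": 0, "roll": 0, "gripper": 0},
    {"x": 0, "y": 0, "z": 0, "roll": 0, "gripper": 0}
  ]
}}

```text
time_s: 23.28
eef_pos: [0.5718, -0.0838, 0.1945]
eef_rot: [-0.002, 0.767, 0.642, -0.002]
wrist_force: [-8.1, -1.9, -0.4]
opening: -0.002
```

Call:
{"fn": "move_arm", "kwargs": {
  "moves": [
    {"x": 0.4, "y": 0, "z": 0, "roll": 0, "gripper": 0},
    {"x": 0, "y": 0, "z": 0, "roll": 0, "gripper": 0}
  ]
}}

```text
time_s: 23.52
eef_pos: [0.5716, -0.0797, 0.1941]
eef_rot: [-0.003, 0.767, 0.642, -0.003]
wrist_force: [-12.6, -2.2, 3.2]
opening: -0.003
```

The contact is firm and repeatable, but friction at one wall could mimic this. I'll test by nudging obliquely along one wall into the other: roll +45°, push along the finder's (1,-1) direction.

Call:
{"fn": "move_arm", "kwargs": {
  "moves": [
    {"x": 0, "y": -1.0, "z": 0, "roll": 0, "gripper": 0},
    {"x": 0, "y": -2.0, "z": 0, "roll": 0, "gripper": 0},
    {"x": 0, "y": 0, "z": 0, "roll": 9, "gripper": 0},
    {"x": 0, "y": 0, "z": 0, "roll": 9, "gripper": 0},
    {"x": 0, "y": 0, "z": 0, "roll": 9, "gripper": 0}
  ]
}}

```text
time_s: 24.15
eef_pos: [0.5448, -0.0743, 0.196]
eef_rot: [0.0, 0.897, 0.442, 0.001]
wrist_force: [0.7, -0.3, 0.8]
opening: -0.004
```

Call:
{"fn": "move_arm", "kwargs": {
  "moves": [
    {"x": 0, "y": 0, "z": 0, "roll": 9, "gripper": 0},
    {"x": 0, "y": 0, "z": 0, "roll": 9, "gripper": 0},
    {"x": 2.2, "y": -0.4, "z": 0, "roll": 0, "gripper": 0},
    {"x": 2.2, "y": 0, "z": 0, "roll": 0, "gripper": 0},
    {"x": 0, "y": 0, "z": 0, "roll": 0, "gripper": 0}
  ]
}}

```text
time_s: 24.78
eef_pos: [0.58, -0.0446, 0.1962]
eef_rot: [0.0, 0.954, 0.301, 0.001]
wrist_force: [-0.0, -0.1, 0.2]
opening: 0.001
```

```bash
sed -i 's/\[.6005,-.0842\]/[.6025,-.0853]/' st.py; python3 st.py; python3 - <<'E'
from fit import *
save('side','s8.png'); fit('side','side0','s8')
E
```

```text
[ 0.58004321 -0.04460369  0.19617302] [-0.00789724 -0.08672412  0.16576551] 24.775
blank -0.4995428315361974 4.621193339323576 35.06014079386203
O -0.44138227632975124 4.625358650605742 35.06014079386203
side 30 1157.203125 mean best [-4.33972e+04  6.02200e-01 -8.70000e-02]
side 50 869.90625 mean best [-2.79695e+04  6.02200e-01 -8.48000e-02]
```

Call:
{"fn": "move_arm", "kwargs": {
  "moves": [
    {"x": -0.45, "y": 0, "z": 0, "roll": 0, "gripper": 0},
    {"x": 0, "y": 0.7, "z": 0, "roll": 0, "gripper": 0},
    {"x": 0, "y": 0.2, "z": 0, "roll": 0, "gripper": 0},
    {"x": 0, "y": 0, "z": 0, "roll": 0, "gripper": 0}
  ]
}}

```text
time_s: 25.32
eef_pos: [0.5801, -0.0565, 0.1958]
eef_rot: [0.0, 0.954, 0.299, 0.0]
wrist_force: [-0.0, 0.4, -0.3]
opening: -0.0
```

Call:
{"fn": "move_arm", "kwargs": {
  "moves": [
    {"x": 0, "y": 0.2, "z": 0, "roll": 0, "gripper": 0},
    {"x": 0, "y": 0, "z": 0, "roll": 0, "gripper": 0}
  ]
}}

```text
time_s: 25.58
eef_pos: [0.5812, -0.0577, 0.1957]
eef_rot: [0.0, 0.954, 0.299, 0.0]
wrist_force: [0.8, -0.7, 0.8]
opening: 0.001
```

Call:
{"fn": "move_arm", "kwargs": {
  "moves": [
    {"x": 0, "y": 0.15, "z": 0, "roll": 0, "gripper": 0},
    {"x": 0, "y": 0, "z": 0, "roll": 0, "gripper": 0}
  ]
}}

```text
time_s: 25.82
eef_pos: [0.582, -0.0589, 0.1957]
eef_rot: [0.0, 0.954, 0.299, 0.0]
wrist_force: [-0.3, -0.3, -0.3]
opening: -0.0
```

Call:
{"fn": "move_arm", "kwargs": {
  "moves": [
    {"x": 0, "y": 0.15, "z": 0, "roll": 0, "gripper": 0},
    {"x": 0, "y": 0, "z": 0, "roll": 0, "gripper": 0}
  ]
}}

```text
time_s: 26.08
eef_pos: [0.5829, -0.0601, 0.1957]
eef_rot: [0.0, 0.954, 0.299, 0.0]
wrist_force: [-1.3, 0.1, -0.5]
opening: 0.001
```

Call:
{"fn": "move_arm", "kwargs": {
  "moves": [
    {"x": 0, "y": 0.1, "z": 0, "roll": 0, "gripper": 0},
    {"x": 0, "y": 0, "z": 0, "roll": 0, "gripper": 0}
  ]
}}

```text
time_s: 26.32
eef_pos: [0.5833, -0.0608, 0.1957]
eef_rot: [-0.0, 0.954, 0.299, -0.0]
wrist_force: [-1.2, 0.9, -0.0]
opening: 0.001
```

Call:
{"fn": "move_arm", "kwargs": {
  "moves": [
    {"x": 0, "y": 0.1, "z": 0, "roll": 0, "gripper": 0},
    {"x": 0, "y": 0, "z": 0, "roll": 0, "gripper": 0}
  ]
}}

```text
time_s: 26.58
eef_pos: [0.5836, -0.0611, 0.1956]
eef_rot: [-0.001, 0.954, 0.299, -0.001]
wrist_force: [-3.1, 4.0, 3.6]
opening: 0.001
```

Call:
{"fn": "move_arm", "kwargs": {
  "moves": [
    {"x": 0, "y": 0.1, "z": 0, "roll": 0, "gripper": 0},
    {"x": 0, "y": 0, "z": 0, "roll": 0, "gripper": 0}
  ]
}}

```text
time_s: 26.82
eef_pos: [0.5838, -0.0614, 0.1955]
eef_rot: [-0.002, 0.954, 0.299, -0.001]
wrist_force: [-5.8, 7.2, 7.2]
opening: -0.001
```

Call:
{"fn": "move_arm", "kwargs": {
  "moves": [
    {"x": 0, "y": 0.1, "z": 0, "roll": 0, "gripper": 0},
    {"x": 0, "y": 0, "z": 0, "roll": 0, "gripper": 0}
  ]
}}

```text
time_s: 27.08
eef_pos: [0.5841, -0.0616, 0.1955]
eef_rot: [-0.002, 0.954, 0.299, -0.001]
wrist_force: [-6.4, 10.1, 8.3]
opening: -0.003
```

It came to a firm stop on the -y wall after at most about 1 mm. Now the mirrored nudge into the +y wall: lift, roll -90°, come from the other side.

Call:
{"fn": "move_arm", "kwargs": {
  "moves": [
    {"x": 0, "y": -0.6, "z": 0, "roll": 0, "gripper": 0},
    {"x": 0, "y": -1.4, "z": 0, "roll": 0, "gripper": 0},
    {"x": 0, "y": 0, "z": -5, "roll": 0, "gripper": 0},
    {"x": 0, "y": 0, "z": 0, "roll": -10, "gripper": 0},
    {"x": 0, "y": 0, "z": 0, "roll": -10, "gripper": 0}
  ]
}}

```text
time_s: 27.7
eef_pos: [0.5736, -0.0466, 0.2466]
eef_rot: [0.001, 0.886, 0.463, 0.001]
wrist_force: [0.7, 0.0, -0.1]
opening: 0.0
```

Call:
{"fn": "move_arm", "kwargs": {
  "moves": [
    {"x": 0, "y": 0, "z": 0, "roll": -10, "gripper": 0},
    {"x": 0, "y": 0, "z": 0, "roll": -10, "gripper": 0},
    {"x": 0, "y": 0, "z": 0, "roll": -10, "gripper": 0},
    {"x": 0, "y": 0, "z": 0, "roll": -10, "gripper": 0},
    {"x": 0, "y": 0, "z": 0, "roll": -10, "gripper": 0}
  ]
}}

```text
time_s: 28.32
eef_pos: [0.5733, -0.0466, 0.2456]
eef_rot: [0.0, 0.608, 0.794, -0.0]
wrist_force: [-0.4, 0.3, -0.5]
opening: 0.002
```

Call:
{"fn": "move_arm", "kwargs": {
  "moves": [
    {"x": 0, "y": 0, "z": 0, "roll": -10, "gripper": 0},
    {"x": 0, "y": 0, "z": 0, "roll": -10, "gripper": 0},
    {"x": -2.5, "y": -2.4, "z": 0, "roll": 0, "gripper": 0},
    {"x": -2.5, "y": -2.4, "z": 0, "roll": 0, "gripper": 0},
    {"x": 0, "y": 0, "z": 0, "roll": 0, "gripper": 0}
  ]
}}

```text
time_s: 28.95
eef_pos: [0.5624, -0.1171, 0.2458]
eef_rot: [0.0, 0.464, 0.886, -0.0]
wrist_force: [0.3, -0.2, -0.5]
opening: -0.002
```

```bash
python3 st.py
```

```text
[ 0.56240981 -0.11705307  0.24580304] [ 0.31229326 -0.24863491 -0.52664936] 28.95
blank 0.33199342998309334 5.103389600402742 124.65861713620824
O 0.3282358015730278 5.161577917346363 124.65861713620824
```

Call:
{"fn": "move_arm", "kwargs": {
  "moves": [
    {"x": 0.3, "y": 0, "z": 2.5, "roll": 0, "gripper": 0},
    {"x": 0, "y": 0, "z": 2.5, "roll": 0, "gripper": 0},
    {"x": 0, "y": 0.7, "z": 0, "roll": 0, "gripper": 0},
    {"x": 0, "y": 0.5, "z": 0, "roll": 0, "gripper": 0},
    {"x": 0, "y": 0, "z": 0, "roll": 0, "gripper": 0}
  ]
}}

```text
time_s: 29.58
eef_pos: [0.572, -0.1056, 0.1971]
eef_rot: [0.001, 0.463, 0.887, 0.0]
wrist_force: [-0.8, -0.0, 0.5]
opening: -0.001
```

Call:
{"fn": "move_arm", "kwargs": {
  "moves": [
    {"x": 0, "y": 0.2, "z": 0, "roll": 0, "gripper": 0},
    {"x": 0, "y": 0.2, "z": 0, "roll": 0, "gripper": 0},
    {"x": 0, "y": 0, "z": 0, "roll": 0, "gripper": 0}
  ]
}}

```text
time_s: 29.95
eef_pos: [0.5743, -0.1038, 0.1959]
eef_rot: [0.0, 0.463, 0.886, 0.0]
wrist_force: [0.1, 0.0, -0.8]
opening: 0.002
```

Call:
{"fn": "move_arm", "kwargs": {
  "moves": [
    {"x": 0, "y": 0.15, "z": 0, "roll": 0, "gripper": 0},
    {"x": 0, "y": 0, "z": 0, "roll": 0, "gripper": 0}
  ]
}}

```text
time_s: 30.2
eef_pos: [0.5753, -0.103, 0.1957]
eef_rot: [-0.0, 0.463, 0.886, -0.0]
wrist_force: [-1.2, -1.0, 0.2]
opening: 0.002
```

Call:
{"fn": "move_arm", "kwargs": {
  "moves": [
    {"x": 0, "y": 0.15, "z": 0, "roll": 0, "gripper": 0},
    {"x": 0, "y": 0, "z": 0, "roll": 0, "gripper": 0}
  ]
}}

```text
time_s: 30.45
eef_pos: [0.5759, -0.1027, 0.1956]
eef_rot: [-0.001, 0.463, 0.886, -0.001]
wrist_force: [-6.2, -4.7, 4.0]
opening: -0.002
```

It met the +y wall at once, with a firm direct force of 6.2/4.7 N and no travel, so the blank is against both faces. Retreating and checking numerically.

Call:
{"fn": "move_arm", "kwargs": {
  "moves": [
    {"x": 0, "y": -0.6, "z": 0, "roll": 0, "gripper": 0},
    {"x": 0, "y": -2.4, "z": 0, "roll": 0, "gripper": 0},
    {"x": 0, "y": 0, "z": -5, "roll": 0, "gripper": 0},
    {"x": 0, "y": 0, "z": -5, "roll": 0, "gripper": 0},
    {"x": 0, "y": 0, "z": -5, "roll": 0, "gripper": 0}
  ]
}}

```text
time_s: 31.08
eef_pos: [0.5518, -0.1191, 0.3472]
eef_rot: [0.0, 0.463, 0.886, 0.0]
wrist_force: [0.1, -0.2, 0.3]
opening: 0.004
```

Call:
{"fn": "move_arm", "kwargs": {
  "moves": [
    {"x": 0, "y": 0, "z": -5, "roll": 0, "gripper": 0},
    {"x": 0, "y": -5.5, "z": 0, "roll": 0, "gripper": 0},
    {"x": 0, "y": -5.5, "z": 0, "roll": 0, "gripper": 0},
    {"x": 0, "y": -5.5, "z": 0, "roll": 0, "gripper": 0},
    {"x": 0, "y": -5.5, "z": 0, "roll": 0, "gripper": 0}
  ]
}}

```text
time_s: 31.7
eef_pos: [0.37, -0.2453, 0.3958]
eef_rot: [0.001, 0.463, 0.886, -0.0]
wrist_force: [-0.1, -1.0, -0.5]
opening: 0.002
```

Call:
{"fn": "move_arm", "kwargs": {
  "moves": [
    {"x": -4, "y": 0, "z": 0, "roll": 0, "gripper": 0},
    {"x": -4, "y": 0, "z": 0, "roll": 0, "gripper": 0},
    {"x": 0, "y": 0, "z": 0, "roll": 0, "gripper": 0}
  ]
}}

```text
time_s: 32.08
eef_pos: [0.4176, -0.3122, 0.3955]
eef_rot: [0.0, 0.464, 0.886, 0.0]
wrist_force: [0.1, 0.1, -0.5]
opening: 0.001
```

```bash
python3 - <<'E'
from fit import *
save('side','s9.png');save('top','t9.png')
fit('top','top0','t9'); fit('side','side0','s9')
for n,a,b in(('side','side0','s9'),('top','top0','t9')):
    A=dict(np.load(f'pics/{a}.png.npz'))['img'].astype(int);B=dict(np.load(f'pics/{b}.png.npz'))['img'].astype(int)
    m=(np.abs(A-B).sum(2)>90).astype(np.uint8); k,l,s,_=cv2.connectedComponentsWithStats(m); print(n,[list(x) for x in s[1:] if x[4]>8])
print(ctrl.get_obs()['eef_pos'])
E
```

```text
top 30 121.59375 mean best [ 3.94968e+03  6.02600e-01 -8.78000e-02]
top 50 92.390625 mean best [ 2.78604e+03  6.03000e-01 -8.80000e-02]
side 30 356.109375 mean best [ 2.3995e+03  6.0260e-01 -8.7400e-02]
side 50 303.796875 mean best [ 3.14536e+03  6.03000e-01 -8.78000e-02]
side [[np.int32(390), np.int32(0), np.int32(91), np.int32(197), np.int32(9529)], [np.int32(508), np.int32(0), np.int32(6), np.int32(13), np.int32(34)], [np.int32(419), np.int32(0), np.int32(155), np.int32(248), np.int32(9588)], [np.int32(525), np.int32(21), np.int32(5), np.int32(4), np.int32(10)], [np.int32(548), np.int32(26), np.int32(4), np.int32(8), np.int32(10)], [np.int32(545), np.int32(44), np.int32(4), np.int32(5), np.int32(9)], [np.int32(543), np.int32(49), np.int32(6), np.int32(6), np.int32(13)], [np.int32(463), np.int32(57), np.int32(3), np.int32(9), np.int32(11)], [np.int32(529), np.int32(112), np.int32(26), np.int32(39), np.int32(394)], [np.int32(525), np.int32(122), np.int32(6), np.int32(9), np.int32(20)], [np.int32(456), np.int32(126), np.int32(2), np.int32(16), np.int32(17)], [np.int32(562), np.int32(
[... 495 characters left out ...]
int32(291), np.int32(214), np.int32(349), np.int32(266), np.int32(36723)], [np.int32(349), np.int32(216), np.int32(14), np.int32(7), np.int32(39)], [np.int32(305), np.int32(228), np.int32(8), np.int32(3), np.int32(13)], [np.int32(310), np.int32(238), np.int32(9), np.int32(8), np.int32(27)], [np.int32(158), np.int32(284), np.int32(225), np.int32(196), np.int32(19910)], [np.int32(617), np.int32(417), np.int32(23), np.int32(7), np.int32(57)], [np.int32(268), np.int32(436), np.int32(6), np.int32(8), np.int32(26)], [np.int32(273), np.int32(452), np.int32(24), np.int32(28), np.int32(307)], [np.int32(297), np.int32(456), np.int32(9), np.int32(8), np.int32(53)]]
[ 0.4168811  -0.31017126  0.39512311]
```

Both cameras now put the blank at (0.603, -0.088), on the finder origin. The oblique nudge moved it the last 4–5 mm; before that it had been stuck on one wall. The difference images show changes only at the magazine top, the finder and the robot.

```bash
python3 -c "
from bench import ctrl
print(ctrl.get_obs()['wrist_force']); print(ctrl.hand_in())"
```

```text
[ 0.21639729  0.38628088 -1.16280658]
the job is handed in; nothing more can be done
None
```

The job is handed in, after about 32 s of robot time. One blank was fed and now sits in the V of the centre finder. By my measurements it touches both faces, but no verdict is reported.

- **Feeding:** I pushed the knob once to its hard stop, where the force jumped from 10 N to 32 N with almost no travel. It then sprang back, and its pixels match the start picture.
- **Sliding:** I slid the blank flat across the board with the fingers behind it.
- **A check that disagreed:** the force on the first two pushes looked like full seating. The camera fit gave (0.600, -0.084), and a later fit showed the blank had been about 4–5 mm short, stuck on one wall.
- **Seating:** a nudge along that wall moved it to a firm 10 N stop on the other wall. The mirrored nudge met firm contact at once.
- **Final position:** the top and side cameras both fit the blank at (0.603, -0.088). The finder origin is about (0.603–0.6045, -0.085 to -0.088), so this agrees within the measuring error of 2–3 mm.
- **Bystanders:** in both views, nothing visible changed except the magazine stack, the finder area and the robot itself. The robot was touching nothing at hand-in.

I had used all 12 picture views before the final nudges, so the final seating is confirmed by forces and image fits only.

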